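Wedge the rocking camera stand

TASK

The camera stand rocks because one foot is too short. Press down on the corner above that foot until you feel it tip and let it come back, then push the wooden wedge along the table, thin edge first, under the short foot until it is snug, and press the same corner again, a little harder than it took to tip it, to check that the stand no longer rocks (push the wedge further if it does). Only press and push with the fingers: do not lift the wedge or the stand, leave the stand where it is with its other feet down and the other things undisturbed, and finish with the hand clear.

Things in the scene. Friction and masses are not known exactly. Their poses are not given: they have to be found in the camera images.
- stand: Rocking camera stand: loose black plate 280 (x) x 240 (y) x 12, top 40 above the table, some 4 kg, on four round feet (26 diameter) at x = +-118, y = +-98: three 28 high, the one at (-118, +98) only 18. Column 280 high with ring light at the opposite (+x, -y) corner. Yaw within 0.3 rad of the world axes. Origin: table plane under the plate's middle
- short_foot (a point): Centre of the underside of the short foot, at the stand's corner nearest the robot and to the robot's left, diagonally opposite the column; 10 mm above the table while the stand is level
- press_spot (a point): Place to press: centre of the top of the flat steel screw head (22 diameter, 4 high, top 44 above the table) right above the short foot. About 4 to 7 N down here tips the stand by 0.065 rad: the corner sinks 10 mm until the short foot lands; let go, it drops back level
- wedge: Loose plain beech wedge, some 0.18 kg, 120 long (x) x 60 wide (y), flat on the table left of the short foot. Origin: centre of its underside. x points to the thin edge: 24 high at the back face (x = -60), falling evenly to 3 at the thin edge (x = +60). 1 to 2 N slides it; it meets the foot when the foot's centre is at about wedge x = +33, then resists. It does not slip back out when pressed
- gauge_block: bystander: steel cube-like block 30 x 30 x 25 beside the stand's left edge; origin at the centre of its underside
- lens_cap: bystander: black round lens cap, 48 diameter, 14 high; origin at the centre of its underside
- collar_a: bystander: small steel ring collar, 28 diameter, 12 high, on the robot's side of the stand; origin at the centre of its underside
- collar_b: bystander: small steel ring collar, 28 diameter, 12 high, on the robot's side of the stand; origin at the centre of its underside
- screwdriver: bystander: screwdriver some 200 long, lying right of the stand; origin at the centre of its underside
- cleaner: bystander: small white bottle, 44 diameter, 100 high; origin at the centre of its underside
There are look-alikes about, which are no part of the job. Several things have the shape of the wedge; the one meant has the colours described above.

How it is judged:
By the outcome, as a careful person would: the job done as asked, in the order asked, and still so for the second after the job is handed in, with the robot touching nothing.
It also fails if it takes over 58 s, if anything falls off the work surface, if the arm or the gripper's body presses on something with over 40 N, if the wrist force passes 120 N, or if a joint passes its speed limit or range.

ROBOT

A 6-joint arm with a two-finger parallel gripper is mounted at the origin on the work surface. World frame = base frame: x ahead of the robot, y to its left, z up, the work surface at z = 0. Lengths are in m, angles in rad, forces in N, time in s.
With the tool pointing down it reaches from about 0.3 to 0.85 m from the base axis. Payload 5.4 kg.
Tool frame: the origin (TCP) lies midway between the tips of the shut fingers; the grasp point (between the pads) lies 19 mm behind it (hold_point_z is the distance from the TCP to the grasp point, in m); z points along the fingers, y is the line along which they close (so a half turn about z gives the same grasp; the last joint's range is limited). The gripper opens to 85 mm and grips with 20 to 120 N. Pads are 22 mm wide; open, the fingers measure 114 mm over their backs; the gripper's body (76 mm by 85 mm) begins 54 mm behind the grasp point. The pads swing forward as they close: fully open they stand 13 mm farther back than shut.
Start: joints at [1.14, 0.158, 1.597, -0, 1.386, -0.21], TCP at [0.126, 0.561, 0.195] pointing down, gripper open.
Joint ranges: [-2.91, 2.91], [-0.94, 2.29], [0.18, 2.7], [-1.29, 4.43], [0.17, 2.64], [-3, 3]. Speed limits (rad/s): [2.57, 2.57, 3.14, 3.14, 3.14, 3.14].

INTERFACE

Orientations are given as a unit quaternion [w, x, y, z].
In Python, from bench import sense, read_camera, camera_params, job_done, search_frame, masks_of, hold_point_z gives the robot as it stands.
- The arm moves only by the tool jog_arm, never from a script. Its argument "motion" is a list of rows, each an object of numbers: "rx", "ry", "rz": the turn, a rotation vector about the tool's x, y, z in degrees; "dx", "dy", "dz": the shift along the tool's x, y, z in m; "fingers": the closure, from -1 (fully open) to 1 (shut). In form: [{"rx": .., "ry": .., "rz": .., "dx": .., "dy": .., "dz": .., "fingers": ..}, ...]. A call has exactly 8 rows; each row is the pose to reach, as a shift and turn from the pose commanded when the call began, along the tool's axes at that moment; what a row does not reach only later rows make up. A row lasts 1/10 s, in which the tool goes at most 50 mm and 8.59 degrees, less where a joint would pass 70% of its speed; a pose out of reach is approached as far as the arm can. A call with a gripper value outside its range is refused whole. The fingers move at their own pace and stop on an object; "force" is the grip in N (left out, the last holds). Time passes only in rows, so rows that repeat a pose let the fingers close, or fill a call up. It gives the time, the measured TCP pose, the force, the opening and the grip force at its end, in the units of the state.
- sense(): the state, without advancing time (a new reading comes with each control period).
- read_camera(name): name is "side" or "top" or "wrist"; returns the picture (400x640x3 uint8, red, green, blue); there is no depth.
- camera_params(name): a dict with "K" (3x3 intrinsics, pixels), "k1" (the pictures are not rectified: a ray, as slopes to the right and down, at radius r is drawn at 1 + k1 r^2 times it, then the intrinsics apply), "R" (3x3) and "t" (3): a world point X has camera coordinates R X + t. Camera axes: x right, y down, z forward; pixel columns grow to the right and rows downward; lengths in m; the calibration is good to about 2 mm. A picture is of the moment at which its call begins: read the wrist's pose just before it. camera_params takes no time and is no camera call; for the wrist camera it gives the pose at the moment of the call.
- job_done(): hands the job in; it is judged then, once.
Trained networks look in the newest picture that a camera, given by its name, has taken for a name from the list of things; names that differ only in an ending like _2 or _b are one class to them, and where a whole thing is asked for, a point or a joint stands for the part that bears it (a point fixed in the world has none). Each returns a list of dicts, best first, with "score" (0 to 1); they miss things now and then, are a little off and sometimes report something else, mostly with a low value. They report only what shows in the picture. A call takes as long as a camera call. They do not tell look-alikes from the thing itself.
- search_frame(label, camera): "box" ([left, top, right, bottom] in pixels, round what is visible of it).
- masks_of(label, camera): "region" (400x640 bool, what is visible of it) and "box" ([left, top, right, bottom] in pixels, round what is visible of it).
The state is a dict: "time": time; "joint_pos": joint angles; "joint_velocities": joint speeds; "joint_efforts": joint torques, N m; "position": TCP position; "tool_rot": TCP orientation; "contact_force": force on the tool from outside, world axes, zero at the start; "moment": the same for the moment, N m; "opening": opening from 0.0 (shut) to 1.0 (fully open); "grasp_force": force on a finger pad.
Only numpy, scipy, OpenCV 4.12 (cv2) and the standard library are available. Lean on these libraries where they do the work, as an engineer would, in place of code of your own. Each camera call takes 0.05 s, during which the arm holds its last target. There are 200 camera calls.

## Working session

There is one attempt and no reset: what is moved stays moved. The work goes in short steps, Python scripts to look and compute and a tool call to move; the robot and the scene stay as the last step left them, time stands still between calls to the robot, and variables do not carry over. Pictures are saved under pics/ and viewed, at most 10 in all, crops included, and the job is handed in when it is done.

Besides the shell and the picture viewer there is one more tool, called after "Emit:" by a JSON object that holds its "method" and its "body". jog_arm: Moves the arm, as the interface text tells. Its arguments: {"type":"object","properties":{"motion":{"type":"array","items":{"type":"object","properties":{"rx":{"type":"number"},"ry":{"type":"number"},"rz":{"type":"number"},"dx":{"type":"number"},"dy":{"type":"number"},"dz":{"type":"number"},"fingers":{"type":"number"}}}},"force":{"type":"number"}},"required":["motion"]}

```bash
mkdir -p pics; cat > h.py <<'E'
import numpy as np, cv2
from bench import *
def undist(c,px):
    p=camera_params(c);K=np.array(p['K']);k=p['k1']
    px=np.atleast_2d(np.array(px,float))
    return cv2.undistortPoints(px.reshape(-1,1,2),K,np.array([k,0,0,0.])).reshape(-1,2),p
def ground(c,px,z):
    u,p=undist(c,px);R=np.array(p['R']);t=np.array(p['t'])
    o=-R.T@t; d=np.c_[u,np.ones(len(u))]@R
    return o+d*((z-o[2])/d[:,2])[:,None]
def proj(c,X):
    p=camera_params(c);R=np.array(p['R'])
    return cv2.projectPoints(np.atleast_2d(np.array(X,float)),cv2.Rodrigues(R)[0],np.array(p['t'],float),np.array(p['K'],float),np.array([p['k1'],0,0,0.]))[0].reshape(-1,2)
def save(n,im): cv2.imwrite('pics/'+n,cv2.cvtColor(im,cv2.COLOR_RGB2BGR))
E
python3 - <<'E'
from h import *
s=sense();print({k:np.round(v,3).tolist() for k,v in s.items()})
for c in('top','side'):
    im=read_camera(c);save(c+'0.png',im)
    for n in('wedge','stand','press_spot','gauge_block','collar_a','lens_cap','cleaner','screwdriver'):
        print(c,n,[(round(d['score'],2),np.round(d['box']).tolist()) for d in search_frame(n,c)[:4]])
print(hold_point_z)
E
```

```text
{'time': 0.0, 'joint_pos': [1.14, 0.159, 1.598, -0.0, 1.386, -0.21], 'joint_velocities': [-0.001, 0.0, 0.0, 0.001, 0.0, 0.002], 'joint_efforts': [-0.001, -39.599, -33.143, -0.0, 0.008, -0.0], 'position': [0.126, 0.56, 0.194], 'tool_rot': [-0.0, 0.11, 0.994, -0.001], 'contact_force': [-0.705, 0.164, 0.499], 'moment': [0.015, 0.0, 0.015], 'grasp_force': 0.0, 'opening': 1.001}
top wedge [(0.93, [190.0, 304.0, 238.0, 359.0]), (0.81, [208.0, 229.0, 255.0, 282.0]), (0.75, [287.0, 219.0, 338.0, 251.0]), (0.39, [323.0, 39.0, 451.0, 223.0])]
top stand []
top press_spot [(0.74, [326.0, 40.0, 451.0, 222.0]), (0.55, [220.0, 165.0, 241.0, 185.0])]
top gauge_block [(0.64, [313.0, 155.0, 331.0, 170.0]), (0.63, [387.0, 256.0, 397.0, 267.0])]
top collar_a []
top lens_cap [(0.74, [260.0, 168.0, 278.0, 189.0])]
top cleaner [(0.66, [222.0, 163.0, 242.0, 186.0])]
top screwdriver [(0.65, [432.0, 110.0, 465.0, 176.0])]
side wedge [(0.87, [391.0, 317.0, 456.0, 387.0]), (0.86, [333.0, 217.0, 355.0, 261.0]), (0.81, [314.0, 292.0, 372.0, 349.0])]
side stand [(0.87, [239.0, 54.0, 348.0, 201.0])]
side press_spot [(0.88, [236.0, 52.0, 347.0, 204.0])]
side gauge_block [(0.76, [267.0, 207.0, 283.0, 223.0])]
side collar_a [(0.5, [378.0, 190.0, 389.0, 199.0]), (0.47, [365.0, 153.0, 371.0, 162.0])]
side lens_cap [(0.72, [262.0, 249.0, 279.0, 266.0])]
side cleaner [(0.68, [332.0, 220.0, 357.0, 262.0]), (0.61, [245.0, 266.0, 268.0, 304.0])]
side screwdriver [(0.78, [277.0, 129.0, 331.0, 136.0])]
0.0187
```

```bash
python3 - <<'E'
import cv2
a=cv2.imread('pics/top0.png')[30:370,170:490]
cv2.imwrite('pics/topc.png',cv2.resize(a,None,fx=1.75,fy=1.75,interpolation=3))
E
```

```text
(no output)
```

View pics/topc.png

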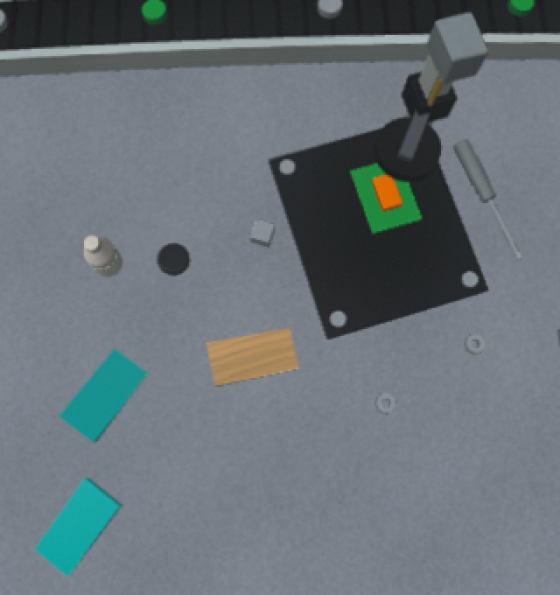

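View pics/side0.png

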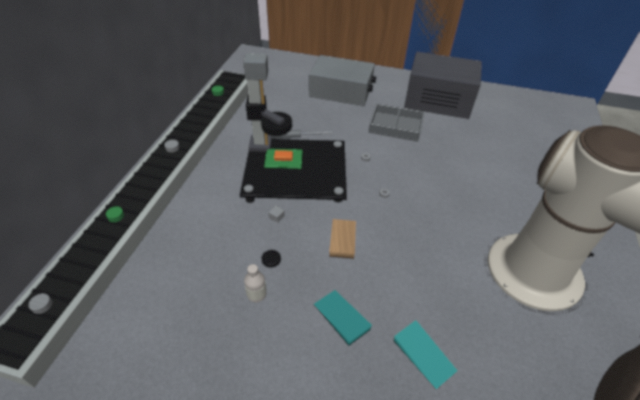

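The top picture (crop → full px) shows three wedge shapes: teal at (229,256), teal at (214,330) and beech at (314,234). The beech one fits, since it has wood colour and lies left of the short foot. The press screw is at about (363,212). I'll measure these and make an enlarged crop.

```bash
cat > m.py <<'E'
from h import *
from scipy.optimize import least_squares
im=cv2.cvtColor(cv2.imread('pics/top0.png'),cv2.COLOR_BGR2RGB)
g=im.max(2).astype(float)
pts=[]
for x,y in [(334,125),(363,212),(438,189)]:
    w=g[y-7:y+8,x-7:x+8]; m=np.clip(w-85,0,60); m[w<95]=0
    n,l,s,c=cv2.connectedComponentsWithStats((w>95).astype(np.uint8))
    k=l[7,7]; 
    mm=m*(cv2.dilate((l==k).astype(np.uint8),np.ones((3,3))))
    yy,xx=np.mgrid[y-7:y+8,x-7:x+8]
    pts.append(((xx*mm).sum()/mm.sum(),(yy*mm).sum()/mm.sum())); print(pts[-1],s[k])
P=ground('top',pts,.044); print(P)
loc=np.array([[118,98],[-118,98],[-118,-98]])/1e3
def f(q):
    c,s=np.cos(q[2]),np.sin(q[2]); return ((loc@np.array([[c,s],[-s,c]])+q[:2])-P[:,:2]).ravel()
r=least_squares(f,[.6,.1,0]);print('stand',r.x,'res mm',r.fun*1e3)
hsv=cv2.cvtColor(im,cv2.COLOR_RGB2HSV)
m=((hsv[...,0]>8)&(hsv[...,0]<25)&(hsv[...,1]>70)).astype(np.uint8)
m[:210]=0;m[260:]=0;m[:,:270]=0;m[:,350:]=0
c=max(cv2.findContours(m,0,2)[0],key=cv2.contourArea)
rc=cv2.boxPoints(cv2.minAreaRect(c));print('minrect',rc)
# fit wedge pose: project 8 corner hull, maximise IoU
def corners(q):
    L=np.array([[-60,-30,0],[-60,30,0],[60,30,0],[60,-30,0],[-60,-30,24],[-60,30,24],[60,30,3],[60,-30,3]])/1e3
    c,s=np.cos(q[2]),np.sin(q[2]);W=L.copy();W[:,:2]=L[:,:2]@np.array([[c,s],[-s,c]])+q[:2];return W
def cost(q):
    h=cv2.convexHull(proj('top',corners(q)).astype(np.float32))
    a=np.zeros((400*4,640*4),np.uint8); cv2.fillConvexPoly(a,np.round((h+.5)*4).astype(int),1)
    M=cv2.resize(m,None,fx=4,fy=4,interpolation=0)
    return (a^M).sum()/16
from scipy.optimize import minimize
g0=ground('top',rc.mean(0),.013)[0];print(g0)
for yaw in(-1.45,1.69):
    r=minimize(cost,[*g0[:2],yaw],method='Nelder-Mead',options=dict(initial_simplex=[[g0[0],g0[1],yaw],[g0[0]+.01,g0[1],yaw],[g0[0],g0[1]+.01,yaw],[g0[0],g0[1],yaw+.15]],xatol=1e-4,fatol=.1))
    print('wedge',r.x,r.fun,m.sum())
s=cv2.cvtColor(cv2.imread('pics/side0.png'),cv2.COLOR_BGR2RGB)
save('crop1.png',np.hstack([cv2.resize(im[190:270,280:380],None,fx=4,fy=4),cv2.resize(s[185:265,310:410],None,fx=4,fy=4)]))
E
python3 m.py
```

```text
(np.float64(333.62446563630385), np.float64(124.79447550147978)) [ 3  3  9  9 61]
(np.float64(362.7491408934708), np.float64(211.70274914089347)) [ 3  3  9  9 67]
(np.float64(438.1205067766647), np.float64(189.02121390689453)) [ 3  3  9  9 66]
[[ 0.72736852 -0.02454642  0.044     ]
 [ 0.49926884 -0.08439866  0.044     ]
 [ 0.54896385 -0.27337789  0.044     ]]
stand [ 0.63819592 -0.14907107  0.25626535] res mm [ 0.1338849   0.18442051 -0.05946244  0.21781959 -0.07442245 -0.4022401 ]
minrect [[287.53845 225.6923 ]
 [335.23077 216.15385]
 [340.11542 240.57692]
 [292.4231  250.11537]]
[0.45635697 0.03530426 0.013     ]
wedge [ 0.45784945  0.03520901 -1.39193398] 49.5625 1182
wedge [0.45749981 0.03674884 1.72837919] 65.0 1182
```

View pics/crop1.png

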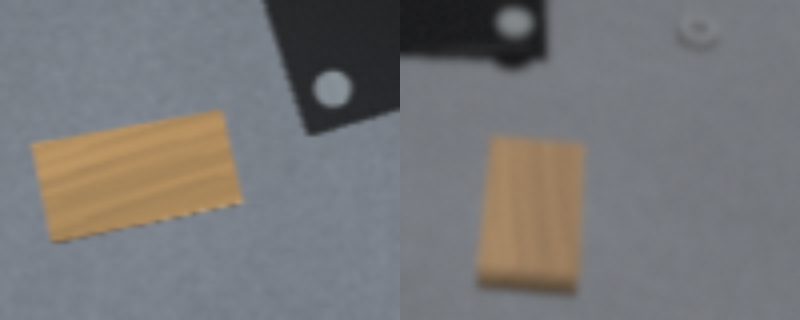

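The crop confirms the beech wedge at full px (314,234), with the thick dark back face away from the stand and the thin edge facing the short foot. Next: move over the press spot.

```bash
cat > go.py <<'E'
import sys
from h import *
from scipy.spatial.transform import Rotation as Ro
# args: x y z yaw_of_tool_y(deg)
def rel(x,y,z,yaw):
    s=sense();w,a,b,c=s['tool_rot'];R=Ro.from_quat([a,b,c,w])
    t=np.radians(yaw);Y=np.array([np.cos(t),np.sin(t),0]);Z=np.array([0,0,-1.]);X=np.cross(Y,Z)
    T=Ro.from_matrix(np.c_[X,Y,Z])
    print('d',np.round(R.inv().apply(np.array([x,y,z])-s['position']),4),'r',np.round((R.inv()*T).as_rotvec(degrees=True),2))
    print('pos',np.round(s['position'],4),'F',np.round(s['contact_force'],2),'open',s['opening'],'t',s['time'],'j6',s['joint_pos'][5])
if __name__=='__main__': rel(*map(float,sys.argv[1:5]))
E
python3 go.py .4993 -.0844 .10 10
```

```text
d [-0.5057 -0.548   0.0953] r [ 0.   -0.   67.35]
pos [0.1259 0.561  0.1953] F [ 0.88 -0.3  -0.38] open 1.0001918412869313 t 0.9 j6 -0.21009241174585264
```

Emit:
{"method": "jog_arm", "body": {"motion": [{"dx": -0.506,"dy": -0.548,"dz": 0.03,"rz": 67.35,"fingers": 1},{"dx": -0.506,"dy": -0.548,"dz": 0.03,"rz": 67.35,"fingers": 1},{"dx": -0.506,"dy": -0.548,"dz": 0.03,"rz": 67.35,"fingers": 1},{"dx": -0.506,"dy": -0.548,"dz": 0.03,"rz": 67.35,"fingers": 1},{"dx": -0.506,"dy": -0.548,"dz": 0.03,"rz": 67.35,"fingers": 1},{"dx": -0.506,"dy": -0.548,"dz": 0.03,"rz": 67.35,"fingers": 1},{"dx": -0.506,"dy": -0.548,"dz": 0.03,"rz": 67.35,"fingers": 1},{"dx": -0.506,"dy": -0.548,"dz": 0.03,"rz": 67.35,"fingers": 1}]}}

```text
invalid input at $.motion[0]: expected keys rx, ry, rz, dx, dy, dz, fingers
```

```bash
python3 go.py .4993 -.0844 .10 10
```

```text
d [-0.5057 -0.548   0.0953] r [ 0.   -0.   67.35]
pos [0.1259 0.561  0.1953] F [ 0.88 -0.3  -0.38] open 1.0001918412869313 t 0.9 j6 -0.21009241174585264
```

Emit:
{"method": "jog_arm", "body": {"motion": [{"dx": -0.506,"dy": -0.548,"dz": 0.03,"rx": 0,"ry": 0,"rz": 67.35,"fingers": 1},{"dx": -0.506,"dy": -0.548,"dz": 0.03,"rx": 0,"ry": 0,"rz": 67.35,"fingers": 1},{"dx": -0.506,"dy": -0.548,"dz": 0.03,"rx": 0,"ry": 0,"rz": 67.35,"fingers": 1},{"dx": -0.506,"dy": -0.548,"dz": 0.03,"rx": 0,"ry": 0,"rz": 67.35,"fingers": 1},{"dx": -0.506,"dy": -0.548,"dz": 0.03,"rx": 0,"ry": 0,"rz": 67.35,"fingers": 1},{"dx": -0.506,"dy": -0.548,"dz": 0.03,"rx": 0,"ry": 0,"rz": 67.35,"fingers": 1},{"dx": -0.506,"dy": -0.548,"dz": 0.03,"rx": 0,"ry": 0,"rz": 67.35,"fingers": 1},{"dx": -0.506,"dy": -0.548,"dz": 0.03,"rx": 0,"ry": 0,"rz": 67.35,"fingers": 1}]}}

```text
time: 1.7
position: [0.3269, 0.2134, 0.1795]
tool_rot: [0.0, 0.645, 0.764, 0.001]
contact_force: [1.7, 0.3, -0.1]
opening: -0.001
grasp_force: 0.0
```

```bash
python3 go.py .4993 -.0844 .10 10
```

```text
d [-0.3226  0.1197  0.0796] r [ 0.08 -0.01 -0.3 ]
pos [0.3269 0.2134 0.1795] F [ 1.7   0.28 -0.11] open -0.0006578344529054486 t 1.7 j6 0.09695907888887853
```

Emit:
{"method": "jog_arm", "body": {"motion": [{"dx": -0.32,"dy": 0.12,"dz": 0.08,"rx": 0,"ry": 0,"rz": 0,"fingers": 1},{"dx": -0.32,"dy": 0.12,"dz": 0.08,"rx": 0,"ry": 0,"rz": 0,"fingers": 1},{"dx": -0.32,"dy": 0.12,"dz": 0.08,"rx": 0,"ry": 0,"rz": 0,"fingers": 1},{"dx": -0.32,"dy": 0.12,"dz": 0.08,"rx": 0,"ry": 0,"rz": 0,"fingers": 1},{"dx": -0.32,"dy": 0.12,"dz": 0.08,"rx": 0,"ry": 0,"rz": 0,"fingers": 1},{"dx": -0.32,"dy": 0.12,"dz": 0.08,"rx": 0,"ry": 0,"rz": 0,"fingers": 1},{"dx": -0.32,"dy": 0.12,"dz": 0.08,"rx": 0,"ry": 0,"rz": 0,"fingers": 1},{"dx": -0.32,"dy": 0.12,"dz": 0.08,"rx": 0,"ry": 0,"rz": 0,"fingers": 1}]}}

```text
time: 2.5
position: [0.501, -0.0836, 0.0975]
tool_rot: [-0.0, 0.645, 0.764, -0.001]
contact_force: [-0.4, 0.8, 0.6]
opening: 0.004
grasp_force: 0.0
```

```bash
python3 - <<'E'
from h import *
from go import rel
rel(.4993,-.0844,.05,10)
save('w1.png',read_camera('wrist'))
print(proj('wrist',[[.4993,-.0844,.044],[.458,.035,.0135],[.4685,-.024,.003]]))
rel(.4993,-.0844,.05,10)
E
```

```text
d [-0.0004 -0.0018  0.0475] r [-0.09  0.02 -0.28]
pos [ 0.501  -0.0836  0.0975] F [-0.39  0.84  0.56] open 0.0036902897720104875 t 2.5 j6 -0.5720198121457384
[[317.5110624  203.49457176]
 [292.91140294  49.8302878 ]
 [295.75040623 122.78652431]]
d [-0.0029 -0.0013  0.0481] r [-0.1  -0.05 -0.21]
pos [ 0.5001 -0.0813  0.0981] F [0.19 0.34 0.39] open -0.005317398232078743 t 2.55 j6 -0.5707993390237209
```

View pics/w1.png

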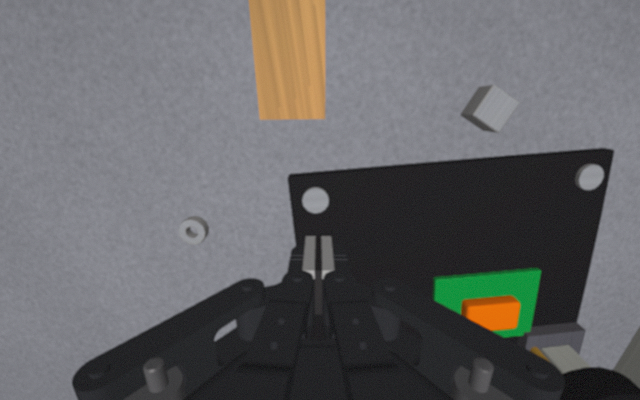

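The wrist view shows the press screw at (315,200) and the wedge's thin edge at (259–326,120), both within about 3 px of the projections. Descending.

Emit:
{"method": "jog_arm", "body": {"motion": [{"dx": -0.003,"dy": -0.001,"dz": 0.02,"rx": 0,"ry": 0,"rz": 0,"fingers": 1},{"dx": -0.003,"dy": -0.001,"dz": 0.035,"rx": 0,"ry": 0,"rz": 0,"fingers": 1},{"dx": -0.003,"dy": -0.001,"dz": 0.045,"rx": 0,"ry": 0,"rz": 0,"fingers": 1},{"dx": -0.003,"dy": -0.001,"dz": 0.048,"rx": 0,"ry": 0,"rz": 0,"fingers": 1},{"dx": -0.003,"dy": -0.001,"dz": 0.048,"rx": 0,"ry": 0,"rz": 0,"fingers": 1},{"dx": -0.003,"dy": -0.001,"dz": 0.048,"rx": 0,"ry": 0,"rz": 0,"fingers": 1},{"dx": -0.003,"dy": -0.001,"dz": 0.048,"rx": 0,"ry": 0,"rz": 0,"fingers": 1},{"dx": -0.003,"dy": -0.001,"dz": 0.048,"rx": 0,"ry": 0,"rz": 0,"fingers": 1}]}}

```text
time: 3.35
position: [0.4999, -0.0824, 0.0519]
tool_rot: [0.001, 0.643, 0.766, 0.0]
contact_force: [-0.9, -0.0, -0.0]
opening: -0.003
grasp_force: 0.0
```

Emit:
{"method": "jog_arm", "body": {"motion": [{"dx": 0,"dy": 0,"dz": 0.002,"rx": 0,"ry": 0,"rz": 0,"fingers": 1},{"dx": 0,"dy": 0,"dz": 0.004,"rx": 0,"ry": 0,"rz": 0,"fingers": 1},{"dx": 0,"dy": 0,"dz": 0.006,"rx": 0,"ry": 0,"rz": 0,"fingers": 1},{"dx": 0,"dy": 0,"dz": 0.008,"rx": 0,"ry": 0,"rz": 0,"fingers": 1},{"dx": 0,"dy": 0,"dz": 0.009,"rx": 0,"ry": 0,"rz": 0,"fingers": 1},{"dx": 0,"dy": 0,"dz": 0.009,"rx": 0,"ry": 0,"rz": 0,"fingers": 1},{"dx": 0,"dy": 0,"dz": 0.009,"rx": 0,"ry": 0,"rz": 0,"fingers": 1},{"dx": 0,"dy": 0,"dz": 0.009,"rx": 0,"ry": 0,"rz": 0,"fingers": 1}]}}

```text
time: 4.15
position: [0.4996, -0.0823, 0.0423]
tool_rot: [0.0, 0.643, 0.766, 0.0]
contact_force: [0.4, 0.8, -0.2]
opening: 0.003
grasp_force: 0.0
```

Emit:
{"method": "jog_arm", "body": {"motion": [{"dx": 0,"dy": 0,"dz": 0.001,"rx": 0,"ry": 0,"rz": 0,"fingers": 1},{"dx": 0,"dy": 0,"dz": 0.002,"rx": 0,"ry": 0,"rz": 0,"fingers": 1},{"dx": 0,"dy": 0,"dz": 0.003,"rx": 0,"ry": 0,"rz": 0,"fingers": 1},{"dx": 0,"dy": 0,"dz": 0.004,"rx": 0,"ry": 0,"rz": 0,"fingers": 1},{"dx": 0,"dy": 0,"dz": 0.004,"rx": 0,"ry": 0,"rz": 0,"fingers": 1},{"dx": 0,"dy": 0,"dz": 0.004,"rx": 0,"ry": 0,"rz": 0,"fingers": 1},{"dx": 0,"dy": 0,"dz": 0.004,"rx": 0,"ry": 0,"rz": 0,"fingers": 1},{"dx": 0,"dy": 0,"dz": 0.004,"rx": 0,"ry": 0,"rz": 0,"fingers": 1}]}}

```text
time: 4.95
position: [0.4995, -0.0823, 0.0383]
tool_rot: [0.0, 0.643, 0.766, 0.0]
contact_force: [0.9, 0.2, -0.5]
opening: 0.001
grasp_force: 0.0
```

```bash
python3 go.py .4993 -.0844 .03 10
```

```text
d [-0.002  -0.0006  0.0083] r [0.01 0.   0.  ]
pos [ 0.4995 -0.0823  0.0383] F [ 0.89  0.24 -0.53] open 0.0009468541239087031 t 4.95 j6 -0.5769803383319853
```

```bash
python3 - <<'E'
from h import *
w=read_camera('wrist');s=read_camera('side')
print(proj('wrist',[[.4993,-.0844,.044]]),proj('side',[[.4993,-.0844,.044],sense()['position']]),sense()['contact_force'],sense()['position'])
save('w2.png',np.hstack([cv2.resize(w[120:320,220:420],(400,400)),cv2.resize(s[150:230,300:380],(400,400))]))
E
```

```text
[[318.44872952 231.12036905]] [[337.82393897 189.16058918]
 [337.43170336 191.22946305]] [ 0.72278262  0.46029683 -0.37095574] [ 0.4995273  -0.08231051  0.03829434]
```

View pics/w2.png

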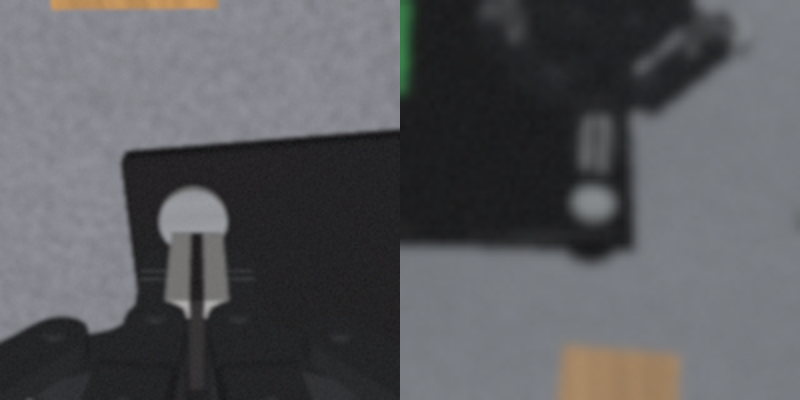

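```bash
python3 - <<'E'
from h import *
p=np.array(sense()['position']);X=np.array([-.174,.985,0])
print('wrist tcp, +11mm, -11mm',proj('wrist',[p,p+.011*X,p-.011*X]))
print('side',proj('side',[p,p+.011*X,p-.011*X]))
for z in(.036,.044,.05,.055,.06): print(z,ground('wrist',[[317.5,237]],z)[0],ground('side',[[339.2,184.4]],z)[0])
E
```

```text
wrist tcp, +11mm, -11mm [[319.31115377 224.86739223]
 [319.30994063 209.31844591]
 [319.31202349 239.88860111]]
side [[337.43170336 191.22946305]
 [337.14221027 194.1810443 ]
 [337.71733263 188.31736474]]
0.036 [ 0.50004067 -0.09229532  0.036     ] [ 0.50169544 -0.11116939  0.036     ]
0.044 [ 0.49941193 -0.08862973  0.044     ] [ 0.50013651 -0.10293161  0.044     ]
0.05 [ 0.49894037 -0.08588054  0.05      ] [ 0.49896731 -0.09675328  0.05      ]
0.055 [ 0.49854741 -0.08358955  0.055     ] [ 0.49799298 -0.09160467  0.055     ]
0.06 [ 0.49815445 -0.08129855  0.06      ] [ 0.49701865 -0.08645607  0.06      ]
```

Both views show the screw at its measured place: wrist (316,231), side (338.6,190). The finger tips end at wrist (317,237) and side (339,184). That triangulates to about 20 mm above the stated TCP, which fits the lack of contact force. I'll keep descending by feel.

Emit:
{"method": "jog_arm", "body": {"motion": [{"dx": -0.002,"dy": 0,"dz": 0.001,"rx": 0,"ry": 0,"rz": 0,"fingers": 1},{"dx": -0.002,"dy": 0,"dz": 0.002,"rx": 0,"ry": 0,"rz": 0,"fingers": 1},{"dx": -0.002,"dy": 0,"dz": 0.003,"rx": 0,"ry": 0,"rz": 0,"fingers": 1},{"dx": -0.002,"dy": 0,"dz": 0.004,"rx": 0,"ry": 0,"rz": 0,"fingers": 1},{"dx": -0.002,"dy": 0,"dz": 0.005,"rx": 0,"ry": 0,"rz": 0,"fingers": 1},{"dx": -0.002,"dy": 0,"dz": 0.006,"rx": 0,"ry": 0,"rz": 0,"fingers": 1},{"dx": -0.002,"dy": 0,"dz": 0.006,"rx": 0,"ry": 0,"rz": 0,"fingers": 1},{"dx": -0.002,"dy": 0,"dz": 0.006,"rx": 0,"ry": 0,"rz": 0,"fingers": 1}]}}

```text
time: 5.85
position: [0.4998, -0.0842, 0.0322]
tool_rot: [-0.0, 0.643, 0.766, -0.0]
contact_force: [-0.6, 0.1, 0.4]
opening: 0.002
grasp_force: 0.0
```

Emit:
{"method": "jog_arm", "body": {"motion": [{"dx": 0,"dy": 0,"dz": 0.001,"rx": 0,"ry": 0,"rz": 0,"fingers": 1},{"dx": 0,"dy": 0,"dz": 0.002,"rx": 0,"ry": 0,"rz": 0,"fingers": 1},{"dx": 0,"dy": 0,"dz": 0.003,"rx": 0,"ry": 0,"rz": 0,"fingers": 1},{"dx": 0,"dy": 0,"dz": 0.004,"rx": 0,"ry": 0,"rz": 0,"fingers": 1},{"dx": 0,"dy": 0,"dz": 0.004,"rx": 0,"ry": 0,"rz": 0,"fingers": 1},{"dx": 0,"dy": 0,"dz": 0.004,"rx": 0,"ry": 0,"rz": 0,"fingers": 1},{"dx": 0,"dy": 0,"dz": 0.004,"rx": 0,"ry": 0,"rz": 0,"fingers": 1},{"dx": 0,"dy": 0,"dz": 0.004,"rx": 0,"ry": 0,"rz": 0,"fingers": 1}]}}

```text
time: 6.65
position: [0.4998, -0.0843, 0.0283]
tool_rot: [0.0, 0.643, 0.766, -0.0]
contact_force: [0.0, -0.2, -0.6]
opening: 0.002
grasp_force: 0.0
```

Emit:
{"method": "jog_arm", "body": {"motion": [{"dx": 0,"dy": 0,"dz": 0.001,"rx": 0,"ry": 0,"rz": 0,"fingers": 1},{"dx": 0,"dy": 0,"dz": 0.002,"rx": 0,"ry": 0,"rz": 0,"fingers": 1},{"dx": 0,"dy": 0,"dz": 0.003,"rx": 0,"ry": 0,"rz": 0,"fingers": 1},{"dx": 0,"dy": 0,"dz": 0.004,"rx": 0,"ry": 0,"rz": 0,"fingers": 1},{"dx": 0,"dy": 0,"dz": 0.005,"rx": 0,"ry": 0,"rz": 0,"fingers": 1},{"dx": 0,"dy": 0,"dz": 0.005,"rx": 0,"ry": 0,"rz": 0,"fingers": 1},{"dx": 0,"dy": 0,"dz": 0.005,"rx": 0,"ry": 0,"rz": 0,"fingers": 1},{"dx": 0,"dy": 0,"dz": 0.005,"rx": 0,"ry": 0,"rz": 0,"fingers": 1}]}}

```text
time: 7.45
position: [0.4998, -0.0843, 0.0233]
tool_rot: [0.0, 0.643, 0.766, 0.0]
contact_force: [-0.9, -0.2, 1.0]
opening: 0.001
grasp_force: 0.0
```

```bash
python3 - <<'E'
from h import *
w=read_camera('wrist');s=read_camera('side')
st=sense();print(st['contact_force'],st['position'])
save('w3.png',np.hstack([cv2.resize(w[120:320,220:420],(400,400)),cv2.resize(s[150:230,300:380],(400,400))]))
E
```

```text
[0.1642983  0.28794199 0.77590357] [ 0.4998816  -0.08429476  0.02330105]
```

View pics/w3.png

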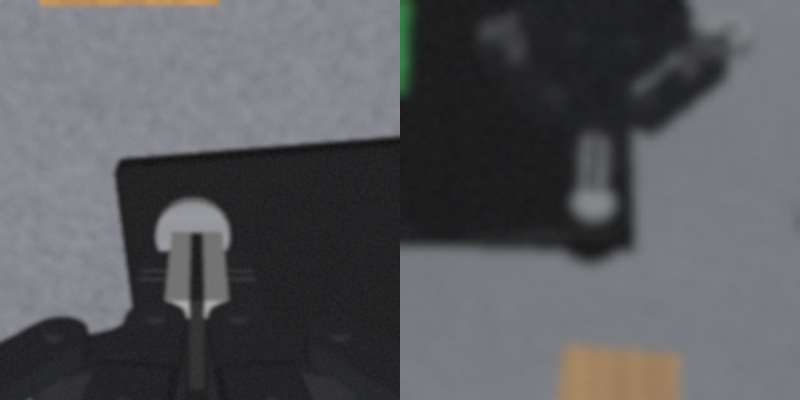

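Tips are now about at the screw top, covering its lower half: wrist edge at (317,237), screw centre (316,236). I'll centre slightly and press.

Emit:
{"method": "jog_arm", "body": {"motion": [{"dx": 0,"dy": 0,"dz": -0.003,"rx": 0,"ry": 0,"rz": 0,"fingers": 1},{"dx": 0.005,"dy": 0,"dz": -0.003,"rx": 0,"ry": 0,"rz": 0,"fingers": 1},{"dx": 0.005,"dy": 0,"dz": -0.002,"rx": 0,"ry": 0,"rz": 0,"fingers": 1},{"dx": 0.005,"dy": 0,"dz": 0,"rx": 0,"ry": 0,"rz": 0,"fingers": 1},{"dx": 0.005,"dy": 0,"dz": 0.002,"rx": 0,"ry": 0,"rz": 0,"fingers": 1},{"dx": 0.005,"dy": 0,"dz": 0.003,"rx": 0,"ry": 0,"rz": 0,"fingers": 1},{"dx": 0.005,"dy": 0,"dz": 0.003,"rx": 0,"ry": 0,"rz": 0,"fingers": 1},{"dx": 0.005,"dy": 0,"dz": 0.003,"rx": 0,"ry": 0,"rz": 0,"fingers": 1}]}}

```text
time: 8.35
position: [0.4989, -0.0794, 0.0202]
tool_rot: [-0.0, 0.643, 0.766, -0.0]
contact_force: [-0.3, -0.4, 0.1]
opening: -0.002
grasp_force: 0.0
```

Emit:
{"method": "jog_arm", "body": {"motion": [{"dx": 0,"dy": 0,"dz": 0.001,"rx": 0,"ry": 0,"rz": 0,"fingers": 1},{"dx": 0,"dy": 0,"dz": 0.002,"rx": 0,"ry": 0,"rz": 0,"fingers": 1},{"dx": 0,"dy": 0,"dz": 0.003,"rx": 0,"ry": 0,"rz": 0,"fingers": 1},{"dx": 0,"dy": 0,"dz": 0.003,"rx": 0,"ry": 0,"rz": 0,"fingers": 1},{"dx": 0,"dy": 0,"dz": 0.003,"rx": 0,"ry": 0,"rz": 0,"fingers": 1},{"dx": 0,"dy": 0,"dz": 0.003,"rx": 0,"ry": 0,"rz": 0,"fingers": 1},{"dx": 0,"dy": 0,"dz": 0.003,"rx": 0,"ry": 0,"rz": 0,"fingers": 1},{"dx": 0,"dy": 0,"dz": 0.003,"rx": 0,"ry": 0,"rz": 0,"fingers": 1}]}}

```text
time: 9.15
position: [0.499, -0.0793, 0.0173]
tool_rot: [0.0, 0.643, 0.766, 0.0]
contact_force: [0.6, -0.4, -0.9]
opening: 0.0
grasp_force: 0.0
```

Emit:
{"method": "jog_arm", "body": {"motion": [{"dx": 0,"dy": 0,"dz": 0.001,"rx": 0,"ry": 0,"rz": 0,"fingers": 1},{"dx": 0,"dy": 0,"dz": 0.002,"rx": 0,"ry": 0,"rz": 0,"fingers": 1},{"dx": 0,"dy": 0,"dz": 0.003,"rx": 0,"ry": 0,"rz": 0,"fingers": 1},{"dx": 0,"dy": 0,"dz": 0.003,"rx": 0,"ry": 0,"rz": 0,"fingers": 1},{"dx": 0,"dy": 0,"dz": 0.003,"rx": 0,"ry": 0,"rz": 0,"fingers": 1},{"dx": 0,"dy": 0,"dz": 0.003,"rx": 0,"ry": 0,"rz": 0,"fingers": 1},{"dx": 0,"dy": 0,"dz": 0.003,"rx": 0,"ry": 0,"rz": 0,"fingers": 1},{"dx": 0,"dy": 0,"dz": 0.003,"rx": 0,"ry": 0,"rz": 0,"fingers": 1}]}}

```text
time: 9.95
position: [0.499, -0.0794, 0.0143]
tool_rot: [0.0, 0.643, 0.766, 0.0]
contact_force: [0.2, -0.2, 0.5]
opening: -0.002
grasp_force: 0.0
```

```bash
python3 - <<'E'
from h import *
w=read_camera('wrist');s=read_camera('side');t=read_camera('top')
st=sense();print(st['contact_force'],st['position'])
save('w4.png',np.hstack([cv2.resize(w[120:320,220:420],(266,400)),cv2.resize(s[150:230,300:380],(266,400)),cv2.resize(t[170:250,320:400],(266,400))]))
E
```

```text
[-0.16574791  1.1151866   0.4765374 ] [ 0.49893511 -0.07936252  0.01422725]
```

View pics/w4.png

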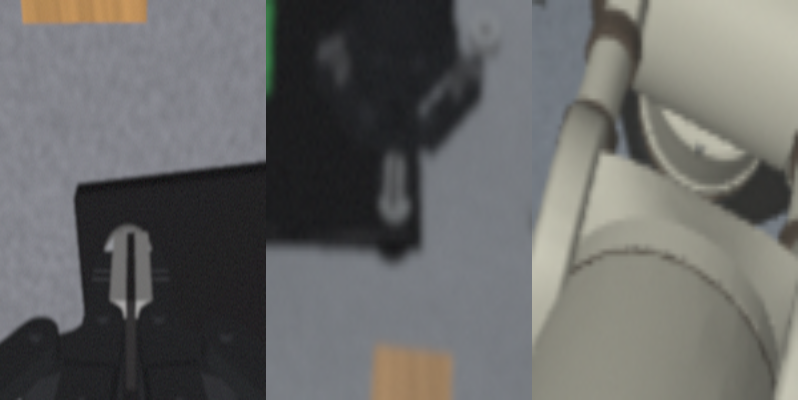

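```bash
python3 - <<'E'
from h import *
st=sense();p=st['position'];print(p,st['joint_pos'])
for z in(.014,.02,.025,.03,.035,.04,.045): print(z,ground('wrist',[[317.5,236.5]],z)[0],ground('side',[[338.2,193.6]],z)[0])
E
```

```text
[ 0.49893511 -0.07936252  0.01422725] [-3.97348415e-01  2.06859393e-01  1.93292590e+00 -1.44141454e-05
  1.00181734e+00 -5.71839555e-01]
0.014 [ 0.49927595 -0.08804001  0.014     ] [ 0.50003664 -0.09829778  0.014     ]
0.02 [ 0.4988068  -0.08530315  0.02      ] [ 0.49891187 -0.0923849   0.02      ]
0.025 [ 0.49841584 -0.08302244  0.025     ] [ 0.49797456 -0.08745749  0.025     ]
0.03 [ 0.49802488 -0.08074172  0.03      ] [ 0.49703725 -0.08253009  0.03      ]
0.035 [ 0.49763391 -0.078461    0.035     ] [ 0.49609994 -0.07760268  0.035     ]
0.04 [ 0.49724295 -0.07618029  0.04      ] [ 0.49516263 -0.07267528  0.04      ]
0.045 [ 0.49685199 -0.07389957  0.045     ] [ 0.49422532 -0.06774787  0.045     ]
```

Emit:
{"method": "jog_arm", "body": {"motion": [{"dx": 0,"dy": 0,"dz": 0.001,"rx": 0,"ry": 0,"rz": 0,"fingers": 1},{"dx": 0,"dy": 0,"dz": 0.002,"rx": 0,"ry": 0,"rz": 0,"fingers": 1},{"dx": 0,"dy": 0,"dz": 0.003,"rx": 0,"ry": 0,"rz": 0,"fingers": 1},{"dx": 0,"dy": 0,"dz": 0.003,"rx": 0,"ry": 0,"rz": 0,"fingers": 1},{"dx": 0,"dy": 0,"dz": 0.003,"rx": 0,"ry": 0,"rz": 0,"fingers": 1},{"dx": 0,"dy": 0,"dz": 0.003,"rx": 0,"ry": 0,"rz": 0,"fingers": 1},{"dx": 0,"dy": 0,"dz": 0.003,"rx": 0,"ry": 0,"rz": 0,"fingers": 1},{"dx": 0,"dy": 0,"dz": 0.003,"rx": 0,"ry": 0,"rz": 0,"fingers": 1}]}}

```text
time: 10.9
position: [0.499, -0.0794, 0.0113]
tool_rot: [0.0, 0.643, 0.766, 0.0]
contact_force: [-0.1, -0.6, 0.2]
opening: -0.003
grasp_force: 0.0
```

Emit:
{"method": "jog_arm", "body": {"motion": [{"dx": 0,"dy": 0,"dz": 0.001,"rx": 0,"ry": 0,"rz": 0,"fingers": 1},{"dx": 0,"dy": 0,"dz": 0.002,"rx": 0,"ry": 0,"rz": 0,"fingers": 1},{"dx": 0,"dy": 0,"dz": 0.002,"rx": 0,"ry": 0,"rz": 0,"fingers": 1},{"dx": 0,"dy": 0,"dz": 0.002,"rx": 0,"ry": 0,"rz": 0,"fingers": 1},{"dx": 0,"dy": 0,"dz": 0.002,"rx": 0,"ry": 0,"rz": 0,"fingers": 1},{"dx": 0,"dy": 0,"dz": 0.002,"rx": 0,"ry": 0,"rz": 0,"fingers": 1},{"dx": 0,"dy": 0,"dz": 0.002,"rx": 0,"ry": 0,"rz": 0,"fingers": 1},{"dx": 0,"dy": 0,"dz": 0.002,"rx": 0,"ry": 0,"rz": 0,"fingers": 1}]}}

```text
time: 11.7
position: [0.4989, -0.0794, 0.0092]
tool_rot: [0.0, 0.643, 0.766, -0.0]
contact_force: [0.7, 0.6, -0.9]
opening: 0.003
grasp_force: 0.0
```

Emit:
{"method": "jog_arm", "body": {"motion": [{"dx": 0,"dy": 0,"dz": 0.001,"rx": 0,"ry": 0,"rz": 0,"fingers": 1},{"dx": 0,"dy": 0,"dz": 0.002,"rx": 0,"ry": 0,"rz": 0,"fingers": 1},{"dx": 0,"dy": 0,"dz": 0.003,"rx": 0,"ry": 0,"rz": 0,"fingers": 1},{"dx": 0,"dy": 0,"dz": 0.004,"rx": 0,"ry": 0,"rz": 0,"fingers": 1},{"dx": 0,"dy": 0,"dz": 0.004,"rx": 0,"ry": 0,"rz": 0,"fingers": 1},{"dx": 0,"dy": 0,"dz": 0.004,"rx": 0,"ry": 0,"rz": 0,"fingers": 1},{"dx": 0,"dy": 0,"dz": 0.004,"rx": 0,"ry": 0,"rz": 0,"fingers": 1},{"dx": 0,"dy": 0,"dz": 0.004,"rx": 0,"ry": 0,"rz": 0,"fingers": 1}]}}

```text
time: 12.5
position: [0.4986, -0.0791, 0.0061]
tool_rot: [-0.001, 0.643, 0.766, -0.0]
contact_force: [-4.7, 2.3, 10.9]
opening: 0.005
grasp_force: 5.1
```

```bash
python3 - <<'E'
from h import *
F=[]
for i in range(2):
    w=read_camera('wrist');F.append(sense()['contact_force']);s=read_camera('side');F.append(sense()['contact_force'])
st=sense();print(np.mean(F,0),st['position'])
save('w5.png',np.hstack([cv2.resize(w[170:290,260:380],(480,480)),cv2.resize(s[165:225,310:350],(320,480))]))
E
```

```text
[-4.81982829  2.23084038  9.95032138] [ 0.49867927 -0.07909536  0.00610367]
```

View pics/w5.png

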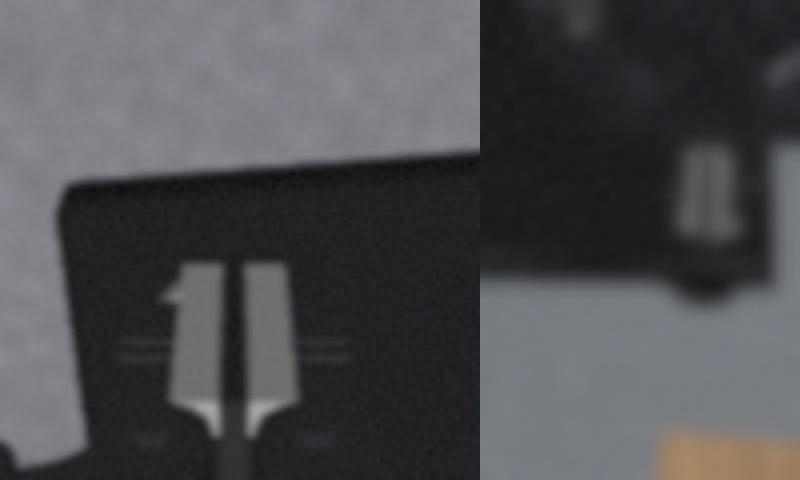

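```bash
python3 - <<'E'
from h import *
st=sense();print(st['position'],st['contact_force'],st['moment'])
q=[.6382,-.1491,.2563];c,s=np.cos(q[2]),np.sin(q[2])
def L(x,y,z,tip):
    # tip about the diagonal through feet (-118,-98),(118,98): 
    n=np.array([-98,118])/np.hypot(98,118); d=(np.array([x,y])@n)/1e3
    zz=z/1e3-(tip*d)
    return [q[0]+(c*x-s*y)/1e3,q[1]+(s*x+c*y)/1e3,zz]
for tip in(0,.065):
    pts=[L(-118,98,44,tip),L(-140,120,40,tip),L(-118,98,28 if 0 else 18+10,tip)]
    print('tip',tip,np.round(pts,4).tolist());print(' wrist',proj('wrist',pts).round(1).tolist(),'side',proj('side',pts).round(1).tolist())
    e=[L(-118+11*np.cos(a),98+11*np.sin(a),44,tip) for a in np.linspace(0,2*np.pi,9)]
    print(proj('wrist',e).round(0).tolist())
for z in(.025,.03,.034,.04,.044): print(z,ground('wrist',[[311,235.5],[327,235.5]],z).round(4).tolist())
E
```

```text
[ 0.49867927 -0.07909536  0.00610367] [-4.4485268   2.08804802  9.17737454] [ 0.39592784  0.80734512 -0.02839512]
tip 0 [[0.4992, -0.0842, 0.044], [0.4724, -0.0685, 0.04], [0.4992, -0.0842, 0.028]]
 wrist [[318.8, 260.1], [275.0, 223.3], [318.8, 246.8]] side [[337.8, 189.2], [346.4, 196.5], [337.5, 193.5]]
[[339.0, 259.0], [332.0, 246.0], [317.0, 242.0], [303.0, 248.0], [299.0, 262.0], [306.0, 273.0], [320.0, 278.0], [334.0, 271.0], [339.0, 259.0]]
tip 0.065 [[0.4992, -0.0842, 0.0342], [0.4724, -0.0685, 0.0282], [0.4992, -0.0842, 0.0182]]
 wrist [[318.8, 251.7], [277.9, 215.5], [318.8, 239.8]] side [[337.6, 191.9], [346.0, 199.7], [337.3, 196.1]]
[[338.0, 251.0], [331.0, 238.0], [317.0, 234.0], [304.0, 240.0], [300.0, 253.0], [307.0, 265.0], [320.0, 269.0], [333.0, 263.0], [338.0, 251.0]]
0.025 [[0.4935, -0.0791, 0.025], [0.5031, -0.0774, 0.025]]
0.03 [[0.4933, -0.0768, 0.03], [0.5025, -0.0752, 0.03]]
0.034 [[0.4931, -0.075, 0.034], [0.5021, -0.0734, 0.034]]
0.04 [[0.4927, -0.0722, 0.04], [0.5014, -0.0707, 0.04]]
0.044 [[0.4925, -0.0704, 0.044], [0.5009, -0.0689, 0.044]]
```

The picture shows the plate corner at wrist (277,217) and side (346.5,200). That matches the tipped prediction and not the level one, with about 10 N on the tips. The stand has tipped and landed, so I'll let it come back slowly while feeling the force.

Emit:
{"method": "jog_arm", "body": {"motion": [{"dx": 0,"dy": 0,"dz": -0.001,"rx": 0,"ry": 0,"rz": 0,"fingers": 1},{"dx": 0,"dy": 0,"dz": -0.002,"rx": 0,"ry": 0,"rz": 0,"fingers": 1},{"dx": 0,"dy": 0,"dz": -0.003,"rx": 0,"ry": 0,"rz": 0,"fingers": 1},{"dx": 0,"dy": 0,"dz": -0.004,"rx": 0,"ry": 0,"rz": 0,"fingers": 1},{"dx": 0,"dy": 0,"dz": -0.004,"rx": 0,"ry": 0,"rz": 0,"fingers": 1},{"dx": 0,"dy": 0,"dz": -0.004,"rx": 0,"ry": 0,"rz": 0,"fingers": 1},{"dx": 0,"dy": 0,"dz": -0.004,"rx": 0,"ry": 0,"rz": 0,"fingers": 1},{"dx": 0,"dy": 0,"dz": -0.004,"rx": 0,"ry": 0,"rz": 0,"fingers": 1}]}}

```text
time: 13.5
position: [0.4989, -0.0793, 0.0091]
tool_rot: [-0.0, 0.643, 0.766, -0.0]
contact_force: [-0.1, 0.5, -0.2]
opening: -0.002
grasp_force: 0.0
```

```bash
cat > look.py <<'E'
from h import *
import sys
w=read_camera('wrist');f=[sense()['contact_force']];s=read_camera('side');f.append(sense()['contact_force'])
print(np.mean(f,0),sense()['position'])
save(sys.argv[1],np.hstack([cv2.resize(w[170:290,260:380],(480,480)),cv2.resize(s[165:225,310:350],(320,480))]))
q=[.6382,-.1491,.2563];c,sn=np.cos(q[2]),np.sin(q[2])
for tip in(0,.065):
    P=[[-118,98,44],[-140,120,40]];n=np.array([-98,118])/np.hypot(98,118)
    W=[[q[0]+(c*x-sn*y)/1e3,q[1]+(sn*x+c*y)/1e3,z/1e3-tip*(np.array([x,y])@n)/1e3] for x,y,z in P]
    a=proj('wrist',W);b=proj('side',W)
    print('tip',tip,'crop px screw,corner: wrist',((a-[260,170])*4).round().tolist(),'side',((b-[310,165])*8+[480,0]).round().tolist())
E
python3 look.py w6.png
```

```text
[-0.19491986  0.28402091 -0.45217247] [ 0.49892021 -0.07933527  0.00917072]
tip 0 crop px screw,corner: wrist [[234.0, 348.0], [62.0, 203.0]] side [[703.0, 194.0], [771.0, 252.0]]
tip 0.065 crop px screw,corner: wrist [[234.0, 315.0], [73.0, 173.0]] side [[701.0, 215.0], [768.0, 277.0]]
```

View pics/w6.png

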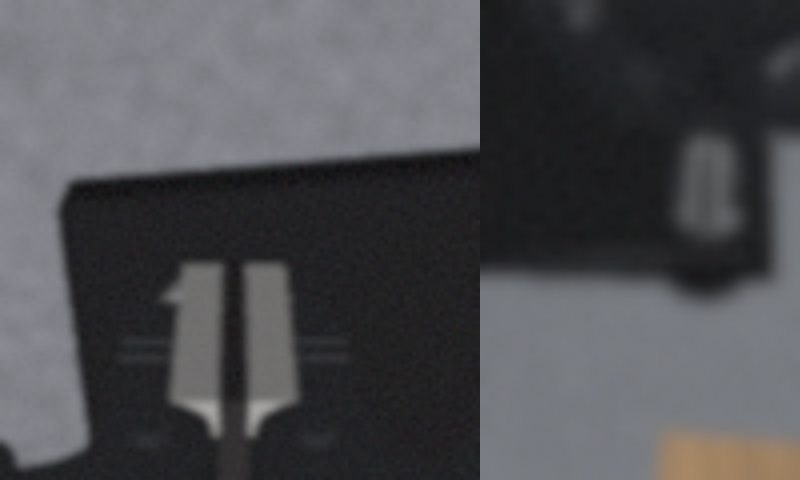

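Between the last two pictures the plate edge moved about 1 px (side crop y 282 → 273), so the stand only tipped a few mm before I lifted. Contact starts near TCP z ≈ 0.009, which puts the tip ends about 35 mm behind the stated TCP; the wrist and side views agree. I'll recentre on the screw and press right through.

Emit:
{"method": "jog_arm", "body": {"motion": [{"dx": 0,"dy": 0,"dz": -0.003,"rx": 0,"ry": 0,"rz": 0,"fingers": 1},{"dx": -0.005,"dy": 0,"dz": -0.003,"rx": 0,"ry": 0,"rz": 0,"fingers": 1},{"dx": -0.005,"dy": 0,"dz": -0.002,"rx": 0,"ry": 0,"rz": 0,"fingers": 1},{"dx": -0.005,"dy": 0,"dz": 0,"rx": 0,"ry": 0,"rz": 0,"fingers": 1},{"dx": -0.005,"dy": 0,"dz": 0.001,"rx": 0,"ry": 0,"rz": 0,"fingers": 1},{"dx": -0.005,"dy": 0,"dz": 0.002,"rx": 0,"ry": 0,"rz": 0,"fingers": 1},{"dx": -0.005,"dy": 0,"dz": 0.003,"rx": 0,"ry": 0,"rz": 0,"fingers": 1},{"dx": -0.005,"dy": 0,"dz": 0.003,"rx": 0,"ry": 0,"rz": 0,"fingers": 1}]}}

```text
time: 14.4
position: [0.4994, -0.084, 0.0068]
tool_rot: [-0.001, 0.643, 0.766, -0.0]
contact_force: [-5.3, 1.6, 9.5]
opening: 0.002
grasp_force: 5.0
```

Emit:
{"method": "jog_arm", "body": {"motion": [{"dx": 0,"dy": 0,"dz": 0.0005,"rx": 0,"ry": 0,"rz": 0,"fingers": 1},{"dx": 0,"dy": 0,"dz": 0.001,"rx": 0,"ry": 0,"rz": 0,"fingers": 1},{"dx": 0,"dy": 0,"dz": 0.0015,"rx": 0,"ry": 0,"rz": 0,"fingers": 1},{"dx": 0,"dy": 0,"dz": 0.002,"rx": 0,"ry": 0,"rz": 0,"fingers": 1},{"dx": 0,"dy": 0,"dz": 0.002,"rx": 0,"ry": 0,"rz": 0,"fingers": 1},{"dx": 0,"dy": 0,"dz": 0.002,"rx": 0,"ry": 0,"rz": 0,"fingers": 1},{"dx": 0,"dy": 0,"dz": 0.002,"rx": 0,"ry": 0,"rz": 0,"fingers": 1},{"dx": 0,"dy": 0,"dz": 0.002,"rx": 0,"ry": 0,"rz": 0,"fingers": 1}]}}

```text
time: 15.2
position: [0.499, -0.0837, 0.0049]
tool_rot: [-0.001, 0.643, 0.766, -0.0]
contact_force: [-5.8, 2.5, 10.1]
opening: 0.0
grasp_force: 5.5
```

Emit:
{"method": "jog_arm", "body": {"motion": [{"dx": 0,"dy": 0,"dz": 0.001,"rx": 0,"ry": 0,"rz": 0,"fingers": 1},{"dx": 0,"dy": 0,"dz": 0.002,"rx": 0,"ry": 0,"rz": 0,"fingers": 1},{"dx": 0,"dy": 0,"dz": 0.003,"rx": 0,"ry": 0,"rz": 0,"fingers": 1},{"dx": 0,"dy": 0,"dz": 0.004,"rx": 0,"ry": 0,"rz": 0,"fingers": 1},{"dx": 0,"dy": 0,"dz": 0.004,"rx": 0,"ry": 0,"rz": 0,"fingers": 1},{"dx": 0,"dy": 0,"dz": 0.004,"rx": 0,"ry": 0,"rz": 0,"fingers": 1},{"dx": 0,"dy": 0,"dz": 0.004,"rx": 0,"ry": 0,"rz": 0,"fingers": 1},{"dx": 0,"dy": 0,"dz": 0.004,"rx": 0,"ry": 0,"rz": 0,"fingers": 1}]}}

```text
time: 16.0
position: [0.498, -0.083, 0.0004]
tool_rot: [-0.002, 0.643, 0.766, -0.001]
contact_force: [-8.1, 4.0, 11.8]
opening: -0.002
grasp_force: 5.7
```

Emit:
{"method": "jog_arm", "body": {"motion": [{"dx": 0,"dy": 0,"dz": 0.0005,"rx": 0,"ry": 0,"rz": 0,"fingers": 1},{"dx": 0,"dy": 0,"dz": 0.001,"rx": 0,"ry": 0,"rz": 0,"fingers": 1},{"dx": 0,"dy": 0,"dz": 0.0015,"rx": 0,"ry": 0,"rz": 0,"fingers": 1},{"dx": 0,"dy": 0,"dz": 0.002,"rx": 0,"ry": 0,"rz": 0,"fingers": 1},{"dx": 0,"dy": 0,"dz": 0.002,"rx": 0,"ry": 0,"rz": 0,"fingers": 1},{"dx": 0,"dy": 0,"dz": 0.002,"rx": 0,"ry": 0,"rz": 0,"fingers": 1},{"dx": 0,"dy": 0,"dz": 0.002,"rx": 0,"ry": 0,"rz": 0,"fingers": 1},{"dx": 0,"dy": 0,"dz": 0.002,"rx": 0,"ry": 0,"rz": 0,"fingers": 1}]}}

```text
time: 16.8
position: [0.4977, -0.0828, -0.0012]
tool_rot: [-0.003, 0.643, 0.766, -0.001]
contact_force: [-10.2, 6.0, 15.4]
opening: -0.003
grasp_force: 8.3
```

Force rises to 15 N after 10 mm of sink, so the foot has landed. Letting it come back.

Emit:
{"method": "jog_arm", "body": {"motion": [{"dx": 0,"dy": 0,"dz": -0.004,"rx": 0,"ry": 0,"rz": 0,"fingers": 1},{"dx": 0,"dy": 0,"dz": -0.008,"rx": 0,"ry": 0,"rz": 0,"fingers": 1},{"dx": 0,"dy": 0,"dz": -0.012,"rx": 0,"ry": 0,"rz": 0,"fingers": 1},{"dx": 0,"dy": 0,"dz": -0.025,"rx": 0,"ry": 0,"rz": 0,"fingers": 1},{"dx": 0,"dy": 0,"dz": -0.05,"rx": 0,"ry": 0,"rz": 0,"fingers": 1},{"dx": 0.05,"dy": 0,"dz": -0.05,"rx": 0,"ry": 0,"rz": 0,"fingers": 0.2},{"dx": 0.1,"dy": 0,"dz": -0.05,"rx": 0,"ry": 0,"rz": 0,"fingers": 0.2},{"dx": 0.15,"dy": 0,"dz": -0.05,"rx": 0,"ry": 0,"rz": 0,"fingers": 0.2}]}}

```text
time: 17.6
position: [0.4736, 0.0647, 0.0491]
tool_rot: [0.0, 0.643, 0.766, 0.0]
contact_force: [0.8, 0.7, 1.0]
opening: 0.401
grasp_force: 0.0
```

```bash
python3 go.py .4427 .1196 0.01 10
```

```text
d [ 0.0594 -0.0211  0.039 ] r [ 0.07  0.01 -0.09]
pos [0.4736 0.0647 0.0491] F [0.78 0.69 1.01] open 0.40091245088223104 t 17.6 j6 -0.2908906226440341
```

Emit:
{"method": "jog_arm", "body": {"motion": [{"dx": 0.03,"dy": -0.021,"dz": 0,"rx": 0,"ry": 0,"rz": 0,"fingers": 0.2},{"dx": 0.05,"dy": -0.021,"dz": 0,"rx": 0,"ry": 0,"rz": 0,"fingers": 0.2},{"dx": 0.05,"dy": -0.021,"dz": 0.01,"rx": 0,"ry": 0,"rz": 0,"fingers": 0.2},{"dx": 0.05,"dy": -0.021,"dz": 0.03,"rx": 0,"ry": 0,"rz": 0,"fingers": 0.2},{"dx": 0.05,"dy": -0.021,"dz": 0.04,"rx": 0,"ry": 0,"rz": 0,"fingers": 0.2},{"dx": 0.05,"dy": -0.021,"dz": 0.04,"rx": 0,"ry": 0,"rz": 0,"fingers": 0.2},{"dx": 0.05,"dy": -0.021,"dz": 0.04,"rx": 0,"ry": 0,"rz": 0,"fingers": 0.2},{"dx": 0.05,"dy": -0.021,"dz": 0.04,"rx": 0,"ry": 0,"rz": 0,"fingers": 0.2}]}}

```text
time: 18.4
position: [0.4453, 0.1087, 0.0089]
tool_rot: [0.001, 0.643, 0.766, 0.0]
contact_force: [0.4, 1.2, 0.3]
opening: 0.403
grasp_force: 0.0
```

```bash
python3 - <<'E'
from h import *
from go import rel
s=read_camera('side');t=read_camera('top')
rel(.4427,.1196,-.028,10)
q=[.6382,-.1491,.2563]
p=np.array(sense()['position'])
print('side px of tip guess', proj('side',[p+[0,0,.035],p,p+[0,0,.045]]).round(1).tolist())
a=np.hstack([cv2.resize(s[180:280,290:390],(400,400)),cv2.resize(t[180:280,280:380],(400,400))])
save('a1.png',a)
E
```

```text
d [ 0.0111 -0.0007  0.037 ] r [ 0.08  0.02 -0.02]
pos [0.4452 0.1088 0.009 ] F [0.14 0.53 0.2 ] open 0.39648006131165897 t 18.5 j6 -0.1991002759445203
side px of tip guess [[340.4, 250.5], [339.6, 259.5], [340.7, 247.8]]
```

View pics/a1.png

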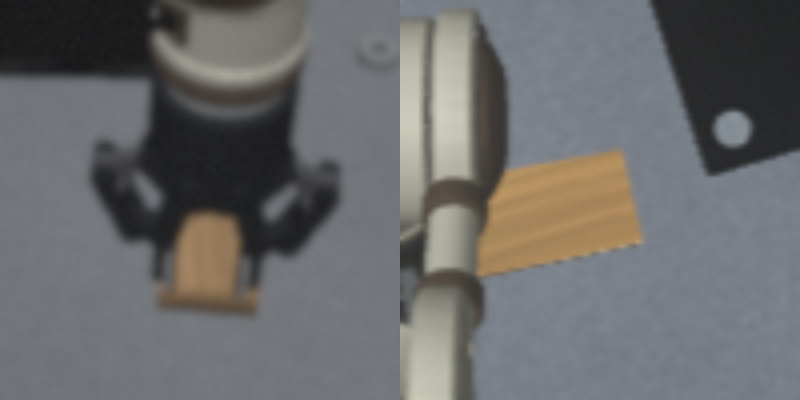

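The picture shows the tips hovering above the wedge's back end (side full px 342,251), consistent with the 35 mm tip offset. The stand screw is back at its old place in the top view (363,212). Now back off behind the wedge and lower.

Emit:
{"method": "jog_arm", "body": {"motion": [{"dx": 0.013,"dy": 0,"dz": 0,"rx": 0,"ry": 0,"rz": 0,"fingers": 0.2},{"dx": 0.013,"dy": 0,"dz": 0,"rx": 0,"ry": 0,"rz": 0,"fingers": 0.2},{"dx": 0.013,"dy": 0,"dz": 0.01,"rx": 0,"ry": 0,"rz": 0,"fingers": 0.2},{"dx": 0.013,"dy": 0,"dz": 0.02,"rx": 0,"ry": 0,"rz": 0,"fingers": 0.2},{"dx": 0.013,"dy": 0,"dz": 0.028,"rx": 0,"ry": 0,"rz": 0,"fingers": 0.2},{"dx": 0.013,"dy": 0,"dz": 0.032,"rx": 0,"ry": 0,"rz": 0,"fingers": 0.2},{"dx": 0.013,"dy": 0,"dz": 0.032,"rx": 0,"ry": 0,"rz": 0,"fingers": 0.2},{"dx": 0.013,"dy": 0,"dz": 0.032,"rx": 0,"ry": 0,"rz": 0,"fingers": 0.2}]}}

```text
time: 19.3
position: [0.4422, 0.1218, -0.0238]
tool_rot: [-0.0, 0.643, 0.766, -0.0]
contact_force: [-0.1, 0.3, 0.5]
opening: 0.399
grasp_force: 0.0
```

```bash
cat > path.py <<'E'
from h import *
C0=np.array([.4578,.0352]);p0=-1.392;D=.18;S=.07
st=sense();P=np.array(st['position'][:2]);w,a,b,c=st['tool_rot'];ty=2*np.arctan2(b,a);ty=(ty) # yaw of tool y
from scipy.spatial.transform import Rotation as Ro
R=Ro.from_quat([a,b,c,w]).as_matrix()
print('pos',st['position'],'F',st['contact_force'],'tool y yaw',np.degrees(np.arctan2(R[1,1],R[0,1])))
F=np.array([.4993,-.0844])
for s in np.arange(0,.1001,.01):
    n=200;h=p0+D*np.clip(np.linspace(0,s,n)/S,0,1)
    C=C0+np.c_[np.cos(h),np.sin(h)].mean(0)*s; u=np.array([np.cos(h[-1]),np.sin(h[-1])]);v=np.array([-u[1],u[0]])
    T=C-.071*u;d=R[:2,:2].T@(T-P)
    print(round(s,3),'dx,dy',d.round(4),'rz',round(-np.degrees(h[-1]-p0),1),'T',T.round(4),'foot in wedge',((F-C)@u).round(4),((F-C)@v).round(4))
E
python3 path.py
```

```text
pos [ 0.44221322  0.12176593 -0.02384314] F [-0.08790578  0.32725248  0.52483419] tool y yaw 9.988190921688538
0.0 dx,dy [-0.017  0.   ] rz -0.0 T [0.4452 0.1051] foot in wedge 0.1251 0.0196
0.01 dx,dy [-0.027  -0.0016] rz -1.5 T [0.4453 0.0949] foot in wedge 0.1155 0.0165
0.02 dx,dy [-0.0371 -0.003 ] rz -2.9 T [0.4457 0.0847] foot in wedge 0.1059 0.0136
0.03 dx,dy [-0.0472 -0.0042] rz -4.4 T [0.4463 0.0746] foot in wedge 0.0962 0.011
0.04 dx,dy [-0.0573 -0.005 ] rz -5.9 T [0.4472 0.0645] foot in wedge 0.0865 0.0087
0.05 dx,dy [-0.0674 -0.0056] rz -7.4 T [0.4483 0.0544] foot in wedge 0.0767 0.0066
0.06 dx,dy [-0.0776 -0.006 ] rz -8.8 T [0.4498 0.0443] foot in wedge 0.0668 0.0047
0.07 dx,dy [-0.0878 -0.0061] rz -10.3 T [0.4514 0.0343] foot in wedge 0.0569 0.0031
0.08 dx,dy [-0.0976 -0.0043] rz -10.3 T [0.4549 0.0249] foot in wedge 0.0469 0.0031
0.09 dx,dy [-0.1074 -0.0024] rz -10.3 T [0.4584 0.0156] foot in wedge 0.0369 0.0032
0.1 dx,dy [-0.1172 -0.0006] rz -10.3 T [0.462  0.0062] foot in wedge 0.0269 0.0032
```

Emit:
{"method": "jog_arm", "body": {"motion": [{"dx": -0.01,"dy": 0,"dz": 0,"rx": 0,"ry": 0,"rz": 0,"fingers": 0.2},{"dx": -0.017,"dy": 0,"dz": 0,"rx": 0,"ry": 0,"rz": 0,"fingers": 0.2},{"dx": -0.022,"dy": -0.001,"dz": 0,"rx": 0,"ry": 0,"rz": -0.7,"fingers": 0.2},{"dx": -0.027,"dy": -0.0016,"dz": 0,"rx": 0,"ry": 0,"rz": -1.5,"fingers": 0.2},{"dx": -0.037,"dy": -0.003,"dz": 0,"rx": 0,"ry": 0,"rz": -2.9,"fingers": 0.2},{"dx": -0.042,"dy": -0.0036,"dz": 0,"rx": 0,"ry": 0,"rz": -3.7,"fingers": 0.2},{"dx": -0.047,"dy": -0.0042,"dz": 0,"rx": 0,"ry": 0,"rz": -4.4,"fingers": 0.2},{"dx": -0.047,"dy": -0.0042,"dz": 0,"rx": 0,"ry": 0,"rz": -4.4,"fingers": 0.2}]}}

```text
time: 20.1
position: [0.4463, 0.0742, -0.0237]
tool_rot: [0.0, 0.613, 0.79, -0.0]
contact_force: [-0.2, -1.1, 0.8]
opening: 0.399
grasp_force: 0.0
```

```bash
cat > wf.py <<'E'
# fit wedge from the visible thin edge: wrist and top wood masks
from h import *
from scipy.optimize import least_squares
def wood(im):
    hsv=cv2.cvtColor(im,cv2.COLOR_RGB2HSV);m=((hsv[...,0]>8)&(hsv[...,0]<25)&(hsv[...,1]>70)&(hsv[...,2]>60)).astype(np.uint8)
    n,l,s,_=cv2.connectedComponentsWithStats(m);k=1+np.argmax(s[1:,4]);return (l==k),s[k]
def run():
    st=sense();print('pos',np.round(st['position'],4),'F',np.round(st['contact_force'],2))
    for c in('top','wrist'):
        im=read_camera(c);p=sense()['position'];
        if c=='top': im=im.copy();im[:180]=0
        m,s=wood(im);pts=np.argwhere(m)[:,::-1].astype(float)
        # ground points of mask pixels on surface approx z=.006 ; contour analysis in world
        W=ground(c,pts,.005)
        hull=cv2.convexHull(W[:,:2].astype(np.float32))[:,0]
        r=cv2.minAreaRect((hull*1000).astype(np.float32))
        # fit right (min y) edge: points with minimal y per x bin
        x=W[:,0];b=np.round(x/.003);E=np.array([W[b==k][np.argmin(W[b==k,1])] for k in np.unique(b)])
        E=E[np.argsort(E[:,0])];mid=E[(E[:,0]>E[0,0]+.008)&(E[:,0]<E[-1,0]-.008)]
        k=np.polyfit(mid[:,0],mid[:,1],1);k=np.polyfit(*mid[abs(mid[:,1]-np.polyval(k,mid[:,0]))<.003][:,:2].T,1)
        u=np.array([k[0],-1])/np.hypot(k[0],1);
        print(c,s[:5],'thin edge slope yaw',np.arctan2(u[1],u[0]).round(3),'edge y at x',[(round(q,3),round(np.polyval(k,q),4)) for q in(.46,.48,.5)],'xrange',E[0,0].round(4),E[-1,0].round(4),'edge resid',np.std(mid[:,1]-np.polyval(k,mid[:,0])).round(4))
        box=cv2.boxPoints(r);print('   box mm',box.round(0).tolist())
if __name__=='__main__': run()
E
python3 wf.py; python3 path.py|head -1
```

```text
pos [ 0.4463  0.0742 -0.0237] F [-0.18 -1.08  0.8 ]
top [   0  180   19   89 1151] thin edge slope yaw -1.581 edge y at x [(0.46, np.float64(0.8452)), (0.48, np.float64(0.845)), (0.5, np.float64(0.8448))] xrange 0.3899 0.6315 edge resid 0.0011
   box mm [[387.0, 865.0], [396.0, 808.0], [642.0, 846.0], [633.0, 903.0]]
wrist [ 272  261   93   81 5897] thin edge slope yaw -1.343 edge y at x [(0.46, np.float64(0.0086)), (0.48, np.float64(0.0132)), (0.5, np.float64(0.0178))] xrange 0.4298 0.4877 edge resid 0.0015
   box mm [[420.0, 57.0], [434.0, -0.0], [490.0, 14.0], [476.0, 71.0]]
pos [ 0.44613756  0.07453718 -0.02386355] F [ 0.02540683 -0.36119336  0.15946586] tool y yaw 14.389682616330495
```

```bash
cat > wf.py <<'E'
from h import *
from scipy.optimize import minimize
def wood(im):
    hsv=cv2.cvtColor(im,cv2.COLOR_RGB2HSV);return ((hsv[...,0]>8)&(hsv[...,0]<25)&(hsv[...,1]>70)).astype(np.uint8)
def corners(q):
    L=np.array([[-60,-30,24],[-60,30,24],[60,30,3],[60,-30,3],[60,30,0],[60,-30,0]])/1e3
    c,s=np.cos(q[2]),np.sin(q[2]);W=L.copy();W[:,:2]=L[:,:2]@np.array([[c,s],[-s,c]])+q[:2];return W
F=np.array([.4993,-.0844])
def fit(q0):
    im=read_camera('top');m=wood(im);m[:205]=0;m[275:]=0;m[:,:275]=0;m[:,395:]=0
    ys,xs=np.nonzero(m)
    # evaluate only right of the arm: columns where wood seen contiguous to its right end
    sat=cv2.cvtColor(im,cv2.COLOR_RGB2HSV)
    n,l,s,_=cv2.connectedComponentsWithStats(m);k=1+np.argmax(s[1:,4]);m=(l==k).astype(np.uint8);b=s[k]
    x0=b[0]+8   # drop the occluded left rim
    M=cv2.resize(m,None,fx=4,fy=4,interpolation=0)[:,x0*4:]
    def cost(q):
        h=cv2.convexHull(proj('top',corners(q)).astype(np.float32));a=np.zeros((1600,2560),np.uint8)
        cv2.fillConvexPoly(a,np.round((h+.5)*4).astype(int),1);return (a[:,x0*4:]^M).sum()/16
    q0=np.array(q0);S=[q0]+[q0+d for d in np.diag([.006,.006,.08])]
    r=minimize(cost,q0,method='Nelder-Mead',options=dict(initial_simplex=S,xatol=1e-4,fatol=.1))
    q=r.x;u=np.array([np.cos(q[2]),np.sin(q[2])]);v=np.array([-u[1],u[0]])
    print('mask box',b,'wedge',q.round(4),'cost',round(r.fun,1),'foot in wedge',((F-q[:2])@u).round(4),((F-q[:2])@v).round(4))
    # stand screws
    g=im.max(2)
    return q
if __name__=='__main__':
    import sys
    fit([float(a) for a in sys.argv[1:4]])
E
python3 wf.py .4643 .0058 -1.314
```

```text
mask box [320 213  33  32 653] wedge [ 0.4624  0.0044 -1.2966] cost 17.9 foot in wedge 0.0955 0.0115
```

The wedge follows the plan: foot at wedge (0.0955, 0.0115) against a planned (0.096, 0.011).

```bash
python3 path.py | tail -8
```

```text
0.03 dx,dy [-0.0001  0.0002] rz -4.4 T [0.4463 0.0746] foot in wedge 0.0962 0.011
0.04 dx,dy [-0.0102 -0.0014] rz -5.9 T [0.4472 0.0645] foot in wedge 0.0865 0.0087
0.05 dx,dy [-0.0202 -0.0028] rz -7.4 T [0.4483 0.0544] foot in wedge 0.0767 0.0066
0.06 dx,dy [-0.0303 -0.004 ] rz -8.8 T [0.4498 0.0443] foot in wedge 0.0668 0.0047
0.07 dx,dy [-0.0405 -0.0048] rz -10.3 T [0.4514 0.0343] foot in wedge 0.0569 0.0031
0.08 dx,dy [-0.0504 -0.0038] rz -10.3 T [0.4549 0.0249] foot in wedge 0.0469 0.0031
0.09 dx,dy [-0.0603 -0.0027] rz -10.3 T [0.4584 0.0156] foot in wedge 0.0369 0.0032
0.1 dx,dy [-0.0703 -0.0016] rz -10.3 T [0.462  0.0062] foot in wedge 0.0269 0.0032
```

rz here is relative to −4.4 already done.

Emit:
{"method": "jog_arm", "body": {"motion": [{"dx": -0.005,"dy": -0.0007,"dz": 0,"rx": 0,"ry": 0,"rz": -0.7,"fingers": 0.2},{"dx": -0.01,"dy": -0.0014,"dz": 0,"rx": 0,"ry": 0,"rz": -1.5,"fingers": 0.2},{"dx": -0.02,"dy": -0.0028,"dz": 0,"rx": 0,"ry": 0,"rz": -3.0,"fingers": 0.2},{"dx": -0.03,"dy": -0.004,"dz": 0,"rx": 0,"ry": 0,"rz": -4.4,"fingers": 0.2},{"dx": -0.04,"dy": -0.0048,"dz": 0,"rx": 0,"ry": 0,"rz": -5.9,"fingers": 0.2},{"dx": -0.046,"dy": -0.0042,"dz": 0,"rx": 0,"ry": 0,"rz": -5.9,"fingers": 0.2},{"dx": -0.051,"dy": -0.0038,"dz": 0,"rx": 0,"ry": 0,"rz": -5.9,"fingers": 0.2},{"dx": -0.051,"dy": -0.0038,"dz": 0,"rx": 0,"ry": 0,"rz": -5.9,"fingers": 0.2}]}}

```text
time: 21.05
position: [0.4556, 0.0238, -0.0237]
tool_rot: [0.0, 0.572, 0.82, -0.0]
contact_force: [-0.3, 0.1, 0.0]
opening: 0.399
grasp_force: 0.0
```

```bash
python3 wf.py .4777 -.0386 -1.212;python3 path.py | head -1
```

```text
mask box [351 220  21  14 159] wedge [ 0.4541 -0.0317 -0.8356] cost 62.3 foot in wedge 0.0694 -0.0018
pos [ 0.45548746  0.02415146 -0.02367622] F [-0.17996137  0.58007309 -0.20541208] tool y yaw 20.269522800907353
```

Emit:
{"method": "jog_arm", "body": {"motion": [{"dx": -0.003,"dy": 0,"dz": 0,"rx": 0,"ry": 0,"rz": 0,"fingers": 0.2},{"dx": -0.006,"dy": 0,"dz": 0,"rx": 0,"ry": 0,"rz": 0,"fingers": 0.2},{"dx": -0.008,"dy": 0,"dz": 0,"rx": 0,"ry": 0,"rz": 0,"fingers": 0.2},{"dx": -0.009,"dy": 0,"dz": 0,"rx": 0,"ry": 0,"rz": 0,"fingers": 0.2},{"dx": -0.01,"dy": 0,"dz": 0,"rx": 0,"ry": 0,"rz": 0,"fingers": 0.2},{"dx": -0.0105,"dy": 0,"dz": 0,"rx": 0,"ry": 0,"rz": 0,"fingers": 0.2},{"dx": -0.011,"dy": 0,"dz": 0,"rx": 0,"ry": 0,"rz": 0,"fingers": 0.2},{"dx": -0.0115,"dy": 0,"dz": 0,"rx": 0,"ry": 0,"rz": 0,"fingers": 0.2}]}}

```text
time: 21.9
position: [0.4591, 0.0137, -0.0238]
tool_rot: [-0.0, 0.571, 0.821, -0.0]
contact_force: [-0.1, 1.5, 0.1]
opening: 0.401
grasp_force: 0.8
```

Emit:
{"method": "jog_arm", "body": {"motion": [{"dx": -0.0003,"dy": 0,"dz": 0,"rx": 0,"ry": 0,"rz": 0,"fingers": 0.2},{"dx": -0.0006,"dy": 0,"dz": 0,"rx": 0,"ry": 0,"rz": 0,"fingers": 0.2},{"dx": -0.0009,"dy": 0,"dz": 0,"rx": 0,"ry": 0,"rz": 0,"fingers": 0.2},{"dx": -0.0012,"dy": 0,"dz": 0,"rx": 0,"ry": 0,"rz": 0,"fingers": 0.2},{"dx": -0.0014,"dy": 0,"dz": 0,"rx": 0,"ry": 0,"rz": 0,"fingers": 0.2},{"dx": -0.0016,"dy": 0,"dz": 0,"rx": 0,"ry": 0,"rz": 0,"fingers": 0.2},{"dx": -0.0018,"dy": 0,"dz": 0,"rx": 0,"ry": 0,"rz": 0,"fingers": 0.2},{"dx": -0.002,"dy": 0,"dz": 0,"rx": 0,"ry": 0,"rz": 0,"fingers": 0.2}]}}

```text
time: 22.7
position: [0.4597, 0.012, -0.0238]
tool_rot: [-0.0, 0.571, 0.821, 0.0]
contact_force: [-2.1, 2.9, 1.5]
opening: 0.398
grasp_force: 1.7
```

Emit:
{"method": "jog_arm", "body": {"motion": [{"dx": -0.0003,"dy": 0,"dz": 0,"rx": 0,"ry": 0,"rz": 0,"fingers": 0.2},{"dx": -0.0006,"dy": 0,"dz": 0,"rx": 0,"ry": 0,"rz": 0,"fingers": 0.2},{"dx": -0.0009,"dy": 0,"dz": 0,"rx": 0,"ry": 0,"rz": 0,"fingers": 0.2},{"dx": -0.0012,"dy": 0,"dz": 0,"rx": 0,"ry": 0,"rz": 0,"fingers": 0.2},{"dx": -0.0014,"dy": 0,"dz": 0,"rx": 0,"ry": 0,"rz": 0,"fingers": 0.2},{"dx": -0.0016,"dy": 0,"dz": 0,"rx": 0,"ry": 0,"rz": 0,"fingers": 0.2},{"dx": -0.0018,"dy": 0,"dz": 0,"rx": 0,"ry": 0,"rz": 0,"fingers": 0.2},{"dx": -0.002,"dy": 0,"dz": 0,"rx": 0,"ry": 0,"rz": 0,"fingers": 0.2}]}}

```text
time: 23.5
position: [0.4599, 0.0111, -0.0239]
tool_rot: [-0.001, 0.572, 0.821, 0.0]
contact_force: [-2.9, 8.9, 4.1]
opening: 0.401
grasp_force: 4.5
```

```bash
python3 - <<'E'
from h import *
f=[]
for i in range(4): t=read_camera('top');f.append(sense()['contact_force'])
print(np.mean(f,0),sense()['position'])
g=t.max(2).astype(float)
for x,y in [(334,125),(363,212),(438,189)]:
    w=g[y-7:y+8,x-7:x+8]; m=np.clip(w-85,0,60); m[w<95]=0
    n,l,s,c=cv2.connectedComponentsWithStats((w>95).astype(np.uint8));k=l[7,7]
    mm=m*(cv2.dilate((l==k).astype(np.uint8),np.ones((3,3))));yy,xx=np.mgrid[y-7:y+8,x-7:x+8]
    print((xx*mm).sum()/mm.sum(),(yy*mm).sum()/mm.sum(),s[k][4])
E
```

```text
[-2.29774393  7.89909719  3.97399793] [ 0.45992761  0.01109931 -0.02384191]
333.6309285237141 124.79625918503675 61
361.8493919550982 212.29186155285313 144
438.1333133612942 189.01857399640502 66
```

Resistance has risen to about 8 N with the foot at wedge x ≈ 33 mm, so it is snug. The screws at (333.6,124.8) and (438.1,189.0) are unmoved. Backing off, then the check press.

Emit:
{"method": "jog_arm", "body": {"motion": [{"dx": 0.004,"dy": 0,"dz": 0,"rx": 0,"ry": 0,"rz": 0,"fingers": 0.2},{"dx": 0.02,"dy": 0,"dz": 0,"rx": 0,"ry": 0,"rz": 0,"fingers": 0.2},{"dx": 0.03,"dy": 0,"dz": -0.01,"rx": 0,"ry": 0,"rz": 0,"fingers": 0.2},{"dx": 0.03,"dy": 0,"dz": -0.05,"rx": 0,"ry": 0,"rz": 0,"fingers": 0.2},{"dx": 0.03,"dy": 0,"dz": -0.09,"rx": 0,"ry": 0,"rz": 0,"fingers": 1},{"dx": 0.03,"dy": 0,"dz": -0.1,"rx": 0,"ry": 0,"rz": 0,"fingers": 1},{"dx": 0.03,"dy": 0,"dz": -0.1,"rx": 0,"ry": 0,"rz": 0,"fingers": 1},{"dx": 0.03,"dy": 0,"dz": -0.1,"rx": 0,"ry": 0,"rz": 0,"fingers": 1}]}}

```text
time: 24.5
position: [0.4496, 0.038, 0.0756]
tool_rot: [-0.0, 0.571, 0.821, -0.0]
contact_force: [-0.6, 0.4, 0.0]
opening: 0.002
grasp_force: 0.0
```

```bash
python3 wf.py .4685 -.0519 -1.212; python3 go.py .4993 -.0844 .02 20
```

```text
mask box [344 214  33  23 326] wedge [ 0.4618 -0.0183 -1.0497] cost 122.5 foot in wedge 0.076 -0.0004
d [-0.1325  0.0048  0.0547] r [-0.13 -0.06  0.3 ]
pos [0.4489 0.0382 0.0749] F [ 0.51 -0.13 -0.75] open -0.003043767017853541 t 24.55 j6 -0.5384347369702124
```

Emit:
{"method": "jog_arm", "body": {"motion": [{"dx": -0.045,"dy": 0.002,"dz": 0,"rx": 0,"ry": 0,"rz": 0,"fingers": 1},{"dx": -0.09,"dy": 0.004,"dz": 0,"rx": 0,"ry": 0,"rz": 0,"fingers": 1},{"dx": -0.132,"dy": 0.0045,"dz": 0,"rx": 0,"ry": 0,"rz": 0,"fingers": 1},{"dx": -0.132,"dy": 0.0045,"dz": 0.02,"rx": 0,"ry": 0,"rz": 0,"fingers": 1},{"dx": -0.132,"dy": 0.0045,"dz": 0.04,"rx": 0,"ry": 0,"rz": 0,"fingers": 1},{"dx": -0.132,"dy": 0.0045,"dz": 0.055,"rx": 0,"ry": 0,"rz": 0,"fingers": 1},{"dx": -0.132,"dy": 0.0045,"dz": 0.06,"rx": 0,"ry": 0,"rz": 0,"fingers": 1},{"dx": -0.132,"dy": 0.0045,"dz": 0.06,"rx": 0,"ry": 0,"rz": 0,"fingers": 1}]}}

```text
time: 25.35
position: [0.4985, -0.0835, 0.0143]
tool_rot: [-0.002, 0.571, 0.821, -0.0]
contact_force: [-0.0, 0.0, -0.3]
opening: -0.0
grasp_force: 0.0
```

```bash
python3 go.py .4993 -.0844 .009 20
```

```text
d [-0.0012  0.0005  0.0053] r [-0.18 -0.16  0.3 ]
pos [ 0.4985 -0.0835  0.0143] F [-0.03  0.03 -0.27] open -0.00027357900718043456 t 25.35 j6 -0.759632846553674
```

Emit:
{"method": "jog_arm", "body": {"motion": [{"dx": -0.001,"dy": 0,"dz": 0.002,"rx": 0,"ry": 0,"rz": 0,"fingers": 1},{"dx": -0.001,"dy": 0,"dz": 0.004,"rx": 0,"ry": 0,"rz": 0,"fingers": 1},{"dx": -0.001,"dy": 0,"dz": 0.005,"rx": 0,"ry": 0,"rz": 0,"fingers": 1},{"dx": -0.001,"dy": 0,"dz": 0.0055,"rx": 0,"ry": 0,"rz": 0,"fingers": 1},{"dx": -0.001,"dy": 0,"dz": 0.006,"rx": 0,"ry": 0,"rz": 0,"fingers": 1},{"dx": -0.001,"dy": 0,"dz": 0.0063,"rx": 0,"ry": 0,"rz": 0,"fingers": 1},{"dx": -0.001,"dy": 0,"dz": 0.0066,"rx": 0,"ry": 0,"rz": 0,"fingers": 1},{"dx": -0.001,"dy": 0,"dz": 0.0066,"rx": 0,"ry": 0,"rz": 0,"fingers": 1}]}}

```text
time: 26.15
position: [0.5005, -0.0851, 0.0096]
tool_rot: [0.0, 0.571, 0.821, -0.0]
contact_force: [-0.4, 0.1, 0.8]
opening: -0.001
grasp_force: 0.0
```

Emit:
{"method": "jog_arm", "body": {"motion": [{"dx": 0,"dy": 0,"dz": 0.0004,"rx": 0,"ry": 0,"rz": 0,"fingers": 1},{"dx": 0,"dy": 0,"dz": 0.0008,"rx": 0,"ry": 0,"rz": 0,"fingers": 1},{"dx": 0,"dy": 0,"dz": 0.0012,"rx": 0,"ry": 0,"rz": 0,"fingers": 1},{"dx": 0,"dy": 0,"dz": 0.0016,"rx": 0,"ry": 0,"rz": 0,"fingers": 1},{"dx": 0,"dy": 0,"dz": 0.0018,"rx": 0,"ry": 0,"rz": 0,"fingers": 1},{"dx": 0,"dy": 0,"dz": 0.002,"rx": 0,"ry": 0,"rz": 0,"fingers": 1},{"dx": 0,"dy": 0,"dz": 0.002,"rx": 0,"ry": 0,"rz": 0,"fingers": 1},{"dx": 0,"dy": 0,"dz": 0.002,"rx": 0,"ry": 0,"rz": 0,"fingers": 1}]}}

```text
time: 26.95
position: [0.5005, -0.0851, 0.008]
tool_rot: [-0.0, 0.571, 0.821, -0.0]
contact_force: [-2.5, 0.8, 5.8]
opening: -0.001
grasp_force: 2.7
```

Emit:
{"method": "jog_arm", "body": {"motion": [{"dx": 0,"dy": 0,"dz": 0.0002,"rx": 0,"ry": 0,"rz": 0,"fingers": 1},{"dx": 0,"dy": 0,"dz": 0.0004,"rx": 0,"ry": 0,"rz": 0,"fingers": 1},{"dx": 0,"dy": 0,"dz": 0.0006,"rx": 0,"ry": 0,"rz": 0,"fingers": 1},{"dx": 0,"dy": 0,"dz": 0.0007,"rx": 0,"ry": 0,"rz": 0,"fingers": 1},{"dx": 0,"dy": 0,"dz": 0.0007,"rx": 0,"ry": 0,"rz": 0,"fingers": 1},{"dx": 0,"dy": 0,"dz": 0.0007,"rx": 0,"ry": 0,"rz": 0,"fingers": 1},{"dx": 0,"dy": 0,"dz": 0.0007,"rx": 0,"ry": 0,"rz": 0,"fingers": 1},{"dx": 0,"dy": 0,"dz": 0.0007,"rx": 0,"ry": 0,"rz": 0,"fingers": 1}]}}

```text
time: 27.75
position: [0.5005, -0.0851, 0.008]
tool_rot: [-0.0, 0.571, 0.821, -0.0]
contact_force: [-4.7, 1.9, 11.0]
opening: 0.0
grasp_force: 5.5
```

Emit:
{"method": "jog_arm", "body": {"motion": [{"dx": 0,"dy": 0,"dz": 0.0002,"rx": 0,"ry": 0,"rz": 0,"fingers": 1},{"dx": 0,"dy": 0,"dz": 0.0004,"rx": 0,"ry": 0,"rz": 0,"fingers": 1},{"dx": 0,"dy": 0,"dz": 0.0005,"rx": 0,"ry": 0,"rz": 0,"fingers": 1},{"dx": 0,"dy": 0,"dz": 0.0005,"rx": 0,"ry": 0,"rz": 0,"fingers": 1},{"dx": 0,"dy": 0,"dz": 0.0005,"rx": 0,"ry": 0,"rz": 0,"fingers": 1},{"dx": 0,"dy": 0,"dz": 0.0005,"rx": 0,"ry": 0,"rz": 0,"fingers": 1},{"dx": 0,"dy": 0,"dz": 0.0005,"rx": 0,"ry": 0,"rz": 0,"fingers": 1},{"dx": 0,"dy": 0,"dz": 0.0005,"rx": 0,"ry": 0,"rz": 0,"fingers": 1}]}}

```text
time: 28.55
position: [0.5005, -0.0851, 0.0079]
tool_rot: [-0.0, 0.571, 0.821, -0.0]
contact_force: [-6.8, 1.4, 15.6]
opening: 0.001
grasp_force: 7.4
```

At 15.6 N the corner sank only 0.1 mm; it took about 10 N to tip before. It no longer rocks. Lifting clear.

Emit:
{"method": "jog_arm", "body": {"motion": [{"dx": 0,"dy": 0,"dz": -0.002,"rx": 0,"ry": 0,"rz": 0,"fingers": 1},{"dx": 0,"dy": 0,"dz": -0.01,"rx": 0,"ry": 0,"rz": 0,"fingers": 1},{"dx": 0,"dy": 0,"dz": -0.04,"rx": 0,"ry": 0,"rz": 0,"fingers": 1},{"dx": 0,"dy": 0,"dz": -0.08,"rx": 0,"ry": 0,"rz": 0,"fingers": 1},{"dx": 0.04,"dy": 0,"dz": -0.12,"rx": 0,"ry": 0,"rz": 0,"fingers": 1},{"dx": 0.09,"dy": 0,"dz": -0.12,"rx": 0,"ry": 0,"rz": 0,"fingers": 1},{"dx": 0.14,"dy": 0,"dz": -0.12,"rx": 0,"ry": 0,"rz": 0,"fingers": 1},{"dx": 0.19,"dy": 0,"dz": -0.12,"rx": 0,"ry": 0,"rz": 0,"fingers": 1}]}}

```text
time: 29.35
position: [0.4359, 0.09, 0.1273]
tool_rot: [0.001, 0.572, 0.82, 0.001]
contact_force: [0.4, 0.2, -0.4]
opening: 0.002
grasp_force: 0.0
```

Emit:
{"method": "jog_arm", "body": {"motion": [{"dx": 0.05,"dy": 0,"dz": 0,"rx": 0,"ry": 0,"rz": 0,"fingers": 1},{"dx": 0.1,"dy": 0,"dz": 0,"rx": 0,"ry": 0,"rz": 0,"fingers": 1},{"dx": 0.15,"dy": 0,"dz": 0,"rx": 0,"ry": 0,"rz": 0,"fingers": 1},{"dx": 0.2,"dy": 0,"dz": 0,"rx": 0,"ry": 0,"rz": 0,"fingers": 1},{"dx": 0.2,"dy": 0,"dz": 0,"rx": 0,"ry": 0,"rz": 0,"fingers": 1},{"dx": 0.2,"dy": 0,"dz": 0,"rx": 0,"ry": 0,"rz": 0,"fingers": 1},{"dx": 0.2,"dy": 0,"dz": 0,"rx": 0,"ry": 0,"rz": 0,"fingers": 1},{"dx": 0.2,"dy": 0,"dz": 0,"rx": 0,"ry": 0,"rz": 0,"fingers": 1}]}}

```text
time: 30.15
position: [0.3676, 0.275, 0.1265]
tool_rot: [0.0, 0.572, 0.82, -0.0]
contact_force: [1.1, -0.3, -0.7]
opening: 0.001
grasp_force: 0.0
```

```bash
python3 - <<'E'
from h import *
import wf
t=read_camera('top');save('top9.png',t);g=t.max(2).astype(float)
for x,y in [(334,125),(363,212),(438,189)]:
    w=g[y-7:y+8,x-7:x+8]; m=np.clip(w-85,0,60); m[w<95]=0
    n,l,s,c=cv2.connectedComponentsWithStats((w>95).astype(np.uint8));k=l[7,7]
    mm=m*(cv2.dilate((l==k).astype(np.uint8),np.ones((3,3))));yy,xx=np.mgrid[y-7:y+8,x-7:x+8]
    print(((xx*mm).sum()/mm.sum()).round(2),((yy*mm).sum()/mm.sum()).round(2),s[k][4])
# wedge: back corners from mask
m=wf.wood(t);m[:200]=0;m[275:]=0;m[:,:275]=0;m[:,395:]=0
c=max(cv2.findContours(m,0,2)[0],key=cv2.contourArea)
print(cv2.approxPolyDP(c,2,True)[:,0].tolist())
P=[wf.corners(q)[:4] for q in([.4685,-.0519,-1.212],)][0];print('expected',proj('top',P).round(1).tolist())
a=cv2.imread('pics/top0.png')[...,::-1].astype(int);d=np.abs(a-t).max(2)
for n,(x,y) in dict(gauge=(322,162),cap=(269,178),ca=(390,260),cb=(441,226),driver=(448,143),bottle=(231,175)).items(): print(n,d[y-12:y+13,x-12:x+13].max())
st=sense();print(st['time'],st['position'],st['contact_force'])
E
```

```text
333.62 124.79 61
362.71 211.71 69
438.1 189.03 66
[[375, 219], [357, 223], [352, 209], [324, 219], [334, 241], [375, 224]]
expected [[331.5, 247.0], [321.9, 224.4], [365.8, 207.7], [375.6, 229.4]]
gauge 14
cap 6
ca 5
cb 6
driver 5
bottle 6
30.2 [0.36760259 0.27499947 0.12645396] [0.46262569 0.44491852 0.26881436]
```

```bash
python3 - <<'E'
import wf
from wf import *
from scipy.optimize import least_squares
im=cv2.cvtColor(cv2.imread('pics/top9.png'),cv2.COLOR_BGR2RGB);m=wood(im);m[:200]=0;m[275:]=0;m[:,:275]=0;m[:,395:]=0
# mask pixels occluded by plate (dark) excluded from cost
dark=(im.max(2)<70).astype(np.uint8);dark=cv2.dilate(dark,np.ones((3,3)))
k=lambda a:cv2.resize(a,None,fx=4,fy=4,interpolation=0)
# screw head region also plate
ok=1-k(dark);cv2.circle(ok,(363*4+2,212*4+2),32,0,-1);M=k(m)
def cost(q):
    h=cv2.convexHull(proj('top',corners(q)).astype(np.float32));a=np.zeros((1600,2560),np.uint8)
    cv2.fillConvexPoly(a,np.round((h+.5)*4).astype(int),1);return ((a^M)*ok).sum()/16
q0=np.array([.48,-.049,-1.21]);S=[q0]+[q0+d for d in np.diag([.006,.006,.08])]
r=minimize(cost,q0,method='Nelder-Mead',options=dict(initial_simplex=S,xatol=1e-4,fatol=.1));q=r.x
u=np.array([np.cos(q[2]),np.sin(q[2])]);v=np.array([-u[1],u[0]])
print(q,r.fun,m.sum(),'foot in wedge',(F-q[:2])@u,(F-q[:2])@v)
E
```

```text
[ 0.48347751 -0.05662221 -1.20309312] 25.3125 851 foot in wedge 0.03160875975755784 0.004779472906666129
```

The foot sits at wedge (31.6, 4.8) mm, snug. The stand and bystanders are unmoved and the hand is clear.

```bash
python3 -c "from bench import job_done; print(job_done())"
```

```text
the job is handed in; nothing more can be done
None
```

I tipped the stand (about 10 N) and let it come back, then pushed the beech wedge snug under the short foot; a 15.6 N check press moved the corner only 0.1 mm. The stand and other things are unmoved, the hand is clear, and the job was handed in at about 30 s.

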